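# Right the tipped capacitor cans in the feed lane and send the front one through the flaps

## Robot

A 6-joint arm with a two-finger parallel gripper is mounted at the origin on the work surface. World frame = base frame: x ahead of the robot, y to its left, z up, the work surface at z = 0. Lengths are in m, angles in degrees, forces in N, time in s.
With the tool pointing down it reaches from about 0.25 to 0.725 m from the base axis. Payload 4 kg.
Tool frame: the origin (TCP) lies at the very end of the fingers, on their centre line; the grasp point (between the pads) lies 19 mm behind it; z points along the fingers, x is the direction in which the jaws open and shut, and the axes are right-handed (so a half turn about z gives the same grasp; the last joint's range is limited). The gripper opens to 85 mm and grips with 20 to 120 N. Pads are 22 mm wide; open, the fingers measure 114 mm over their backs; the gripper's body (76 mm by 85 mm) begins 54 mm behind the grasp point. The pads swing forward as they close: fully open they stand 13 mm farther back than shut.
Start: joints at [-70.646, 13.785, 0.286, 76.501, 0, 90], TCP at [0.166, -0.472, 0.231] pointing down, gripper open.
Joint ranges: [-155.79, 155.79], [-60.16, 107.12], [-62.33, 73.08], [-114, 123.19], [-81.49, 82.49], [-180, 180]. Speed limits (degrees/s): [159.86, 159.86, 180, 180, 180, 180].

## Interface

Orientations are given as a 3x3 rotation matrix whose columns are the frame's x, y, z axes.
In Python, from workcell import env, camera, look_for gives the robot as it stands.
- The arm moves only by the shell command python3 -m crank 'ROWS' [FORCE]. ROWS is JSON, a list that holds one entry, the list of rows, each a list of 7 numbers: the shift along the tool's x, y, z in mm, then the turn, a rotation vector about the tool's x, y, z in degrees, then the opening, from 0 (shut) to 1 (fully open). A call has exactly 10 rows; each row is the pose to reach, as a shift and turn from the pose commanded when the call began, along the tool's axes at that moment; what a row does not reach only later rows make up. A row lasts 1/10 s, in which the tool goes at most 50 mm and 8.59 degrees, less where a joint would pass 70% of its speed; a pose out of reach is approached as far as the arm can. A call with a gripper value outside its range is refused whole. The fingers move at their own pace and stop on an object; FORCE is the grip in N (left out, the last holds). Time passes only in rows, so rows that repeat a pose let the fingers close, or fill a call up. It gives the time, the measured TCP pose, the force and the opening at its end, in the units of the state.
- env.observe(): the state, without advancing time (a new reading comes with each control period).
- camera(name): name is "scene" or "top" or "wrist"; returns a dict with "color" (384x512x3 uint8, red, green, blue), "vfov" (degrees; the focal length in pixels is half the picture's height over the tangent of half this angle, whatever the lens; pixels are square), "cx", "cy" (the principal point, pixels), "R" (3x3) and "t" (3): a world point X has camera coordinates R X + t. Camera axes: x right, y down, z forward; pixel columns grow to the right and rows downward; lengths in m; the calibration is good to about 2 mm. A picture is of the moment at which its call begins. There is no depth.
- env.job_done(): hands the job in, once; it reports no verdict.
Trained networks look in a picture, given as the dict that the camera call returned (one of the last four; its "shot" number tells which), for a name from the list of things; names that differ only in an ending like _2 or _b are one class to them, and where a whole thing is asked for, a point or a joint stands for the part that bears it (a point fixed in the world has none). Each returns a list of dicts, best first, with "confidence" (0 to 1); they miss things now and then, are a little off and sometimes report something else, mostly with a low value. They report only what shows in the picture. A call takes as long as a camera call. They do not tell look-alikes from the thing itself.
- look_for(picture, target): "bbox" ([centre column, centre row, width, height] in pixels, round what is visible of it).
The state is a dict: "t": time; "joints": joint angles; "joint_velocities": joint speeds; "joint_efforts": joint torques, N m; "tool_pos": TCP position; "ee_rot": TCP orientation; "force": force on the tool from outside, world axes, zero at the start; "ft_torque": the same for the moment, N m; "gripper_width": finger opening in m.
Only numpy, scipy, OpenCV 4.12 (cv2) and the standard library are available. Lean on these libraries where they do the work, as an engineer would, in place of code of your own. Each camera call takes 0.05 s, during which the arm holds its last target. There are 200 camera calls.

## Task

Two of the capacitor cans in the feed lane have tipped over: stand both upright (studs up) on the belt, in the row behind the flaps, midway between the side rails and with about a finger's width (at least 10 mm) free to every neighbour, leaving the standing can, the carton and the things on the bench where they are. Then slide the front can, the one standing nearest the flaps, along the belt through the two sprung flaps, without lifting it over them, so that it stands wholly beyond them and they close again behind it.

Things in the scene. Friction and masses are not known exactly. Their poses are not given: they have to be found in the camera images.
- lane: Feed lane fixed to the bench: stationary dark belt between aluminium rails. Origin at bench height under the centre line; x across the lane, away from the robot, y along it towards the exit, z up. Belt surface at z = 30 mm. Rails: inner faces at x = -65 and +65 mm, 10 mm thick, tops at z = 48 mm. End walls: inner faces at y = -380 mm (48 mm high) and y = +370 mm (60 mm high, exit end).
- row_mid (a point): Point on the belt's centre line, in the middle of the row behind the front can (y = -135 mm in the lane's frame, same axes). The four things of the row stand or lie here about 110 mm apart (95 to 125), at y about +30, -80, -190 and -300 mm of the lane in any order, within about 6 mm of the centre line.
- gate_mid (a point): Point on the belt's centre line between the two shut flaps (y = +200 mm in the lane's frame, same axes). Each flap hangs on an upright hinge post 12 mm thick, 64 mm high over the bench, at x = -70 and +70 mm. The front can starts about 60 mm before this point. The flaps can shut behind a can on the centre line once its centre is 65 mm past this point.
- flap_near (a joint): Sprung flap on the robot's side: upright grey plate 60 mm long, 6 mm thick, from 34 to 60 mm above the bench. 0 rad: shut, across the lane; grows (to 1.5) as it swings towards the exit. It opens that way only; a light spring (0.02 N m when shut, 0.06 N m at 1 rad) shuts it. The two flaps nearly meet in the middle.
- flap_far (a joint): The same flap on the far side, mirror image: 0 rad shut, grows as it swings towards the exit.
- lead_mid (a point): Capacitor can: grey-sleeved metal cylinder, 52 mm diameter, body 100 mm tall, flat base, black top with two brass studs 8 mm tall; 0.16 to 0.3 kg. Point: middle of the body, 50 mm from its base; z runs from base to studs. This is the front can: it stands nearest the flaps.
- tip_a_mid (a point): Capacitor can: grey-sleeved metal cylinder, 52 mm diameter, body 100 mm tall, flat base, black top with two brass studs 8 mm tall; 0.16 to 0.3 kg. Point: middle of the body, 50 mm from its base; z runs from base to studs. It starts lying across the lane (within 0.42 rad), studs towards the robot, its middle 26 mm above the belt. It can roll.
- tip_b_mid (a point): Capacitor can: grey-sleeved metal cylinder, 52 mm diameter, body 100 mm tall, flat base, black top with two brass studs 8 mm tall; 0.16 to 0.3 kg. Point: middle of the body, 50 mm from its base; z runs from base to studs. It starts lying across the lane (within 0.42 rad), studs away from the robot, its middle 26 mm above the belt. It can roll.
- stand_mid (a point): Capacitor can: grey-sleeved metal cylinder, 52 mm diameter, body 100 mm tall, flat base, black top with two brass studs 8 mm tall; 0.16 to 0.3 kg. Point: middle of the body, 50 mm from its base; z runs from base to studs. This one stands in the row and stays where it is.
- carton: Plain cardboard carton standing in the row, 50 x 50 x 90 mm (z tall), origin at its centre; sides roughly along the lane. It stays where it is.
- mug: White mug beyond the lane, 80 mm diameter, 90 mm high, origin at its underside. Bystander.
- bottle: Clear bottle, 66 mm diameter, 190 mm high, beyond the lane, left, origin at its underside. Bystander.
- meter: Black multimeter lying on the robot's side of the lane, 85 x 160 x 40 mm, origin at its underside. Bystander.
- driver: Screwdriver lying on the robot's side of the lane, along y, about 200 mm long. Bystander.
- fusebox: Small cardboard box beyond the lane, 70 x 100 x 40 mm, origin at its underside. Bystander.
- relay: Grey relay block beyond the lane, 60 x 80 x 50 mm, origin at its underside. Bystander.
There are look-alikes about, which are no part of the job. What is shaped like the part that bears stand_mid but green is not meant.

How it is judged:
By the outcome, as a careful person would: the job done as asked, in the order asked, and still so for the second after the job is handed in, with the robot touching nothing.
It also fails if it takes over 72 s, if anything falls off the work surface, if the arm or the gripper's body presses on something with over 40 N, if the wrist force passes 120 N, or if a joint passes its speed limit or range.

## Working session

There is one attempt and no reset: what is moved stays moved. The work goes in short steps, Python scripts to look and compute and a shell command to move; the robot and the scene stay as the last step left them, time stands still between calls to the robot, and variables do not carry over. Pictures are saved under pics/ and viewed, about 8 in all and at most 12, crops included, and the job is handed in when it is done.

```bash
ls; mkdir -p pics; python3 - <<'E'
from workcell import env,camera,look_for
import cv2
for n in ["top","scene"]:
    p=camera(n); cv2.imwrite(f"pics/{n}1.png",p["color"][:,:,::-1])
    print(n,p["vfov"],p["cx"],p["cy"],p["R"],p["t"])
    for k in ["lead_mid","tip_a_mid","stand_mid","carton","lane","flap_near","flap_far"]:
        print(k,[([round(float(v)) for v in d["bbox"]],round(d["confidence"],2)) for d in look_for(p,k)][:8])
print(env.observe())
E
```

```text
pics
top 49.95390403924852 252.60963601041223 187.5756348317469 [[-0.00124452 -0.99947955  0.0322349 ]
 [-0.98542824 -0.004257   -0.17003842]
 [ 0.17008715 -0.03197679 -0.98491007]] [-0.01422477  0.5293319   1.03124304]
lead_mid [([208, 194, 25, 27], 0.56)]
tip_a_mid [([295, 196, 24, 40], 0.82)]
stand_mid [([336, 188, 29, 25], 0.75), ([262, 128, 17, 31], 0.56), ([376, 186, 30, 42], 0.21)]
carton [([254, 193, 25, 23], 0.66)]
lane [([270, 193, 322, 73], 0.62)]
flap_near []
flap_far [([375, 185, 32, 40], 0.57), ([184, 184, 4, 22], 0.46)]
scene 56.21600284550083 247.8130249216974 189.63405632471043 [[ 0.14073661  0.99000553 -0.00906986]
 [ 0.82410287 -0.12221948 -0.55309751]
 [-0.54867811  0.07036657 -0.83306715]] [-0.08515456 -0.40208563  1.45893243]
lead_mid [([278, 176, 16, 29], 0.91)]
tip_a_mid [([206, 193, 20, 36], 0.8)]
stand_mid [([235, 241, 18, 34], 0.91), ([173, 195, 20, 31], 0.76)]
carton [([241, 182, 21, 30], 0.87)]
lane [([222, 198, 274, 85], 0.88), ([155, 170, 10, 24], 0.52)]
flap_near [([293, 174, 8, 19], 0.59), ([275, 178, 22, 30], 0.16)]
flap_far [([315, 132, 54, 24], 0.71), ([299, 190, 6, 11], 0.41)]
{'t': 0.8, 'joints': array([-7.06444134e+01,  1.37813072e+01,  2.88323076e-01,  7.65009712e+01,
       -1.11522838e-04,  9.00009157e+01]), 'joint_velocities': array([ 0.06219064,  0.08011783, -0.03408127, -0.05079411, -0.08016961,
       -0.03215366]), 'joint_efforts': array([-1.84624798e-03, -3.72149670e+01,  2.52680415e+01,  8.45218347e-04,
       -2.58822911e-05,  1.22427146e-06]), 'tool_pos': array([ 0.16572047, -0.47175745,  0.23135418]), 'ee_rot': array([[ 3.31414804e-01, -9.43485149e-01,  3.31295330e-05],
       [-9.43485144e-01, -3.31414805e-01, -1.00182540e-04],
       [ 1.05500357e-04,  1.94475465e-06, -9.99999994e-01]]), 'force': array([ 0.1905055 ,  1.13788522, -0.61936825]), 'ft_torque': array([-0.02357024, -0.04488228,  0.0325937 ]), 'gripper_width': 0.08542310637794931}
```

View both.

```bash
python3 - <<'E'
import cv2
a=cv2.imread("pics/top1.png")[140:250,80:440]; cv2.imwrite("pics/t1c.png",cv2.resize(a,None,fx=2.2,fy=2.2,interpolation=3))
E
```

```text
(no output)
```

View pics/t1c.png

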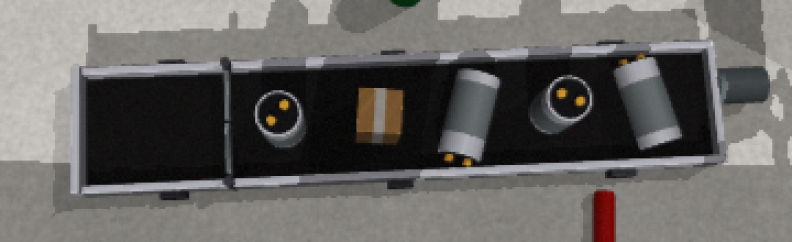

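View pics/scene1.png

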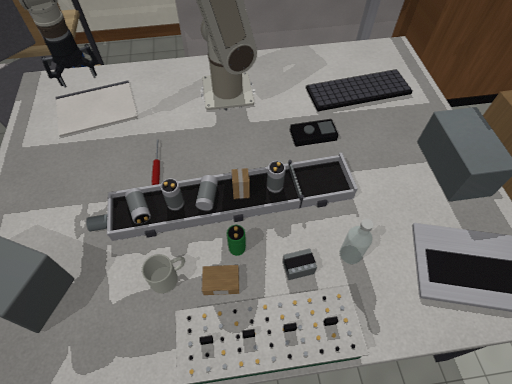

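```bash
cat > h.py <<'E'
import numpy as np, cv2
from scipy.optimize import least_squares
def f(p): return p["color"].shape[0]/2/np.tan(np.radians(p["vfov"]/2))
def proj(p,X):
    c=np.asarray(X)@np.array(p["R"]).T+np.array(p["t"]); return np.c_[c[:,0]/c[:,2]*f(p)+p["cx"],c[:,1]/c[:,2]*f(p)+p["cy"]]
def back(p,uv,z):
    uv=np.atleast_2d(uv); R=np.array(p["R"]); C=-R.T@np.array(p["t"])
    d=np.c_[(uv[:,0]-p["cx"])/f(p),(uv[:,1]-p["cy"])/f(p),np.ones(len(uv))]@R
    return C+d*((z-C[2])/d[:,2])[:,None]
def L2W(l,P):
    P=np.atleast_2d(P); c,s=np.cos(l[2]),np.sin(l[2]); return np.c_[l[0]+c*P[:,0]-s*P[:,1],l[1]+s*P[:,0]+c*P[:,1],P[:,2]]
def W2L(l,P):
    P=np.atleast_2d(P); c,s=np.cos(l[2]),np.sin(l[2]); x,y=P[:,0]-l[0],P[:,1]-l[1]; return np.c_[c*x+s*y,-s*x+c*y,P[:,2]]
E
python3 - <<'E'
from h import *
from workcell import env,camera
p=camera("top")
import cv2
o=lambda a:np.array(a)/2.2+[80,140]
# points on the rails' top edges (x-only) and end walls, clicked in crop
pts=[(( -70,370,.054),(80,188)),((70,370,.054),(80,71)),((-70,-380,.048),(716,159)),((70,-380,.048),(711,47)),((-70,200,.064),(229,182)),((70,200,.064),(226,63))]
X=np.array([[a[0]/1e3,a[1]/1e3,a[2]] for a,_ in pts]); U=np.array([o(u) for _,u in pts])
r=least_squares(lambda l:(proj(p,L2W(l,X))-U).ravel(),[.5,0,0])
print(r.x,np.degrees(r.x[2]),r.fun.reshape(-1,2).round(1).tolist())
l=r.x
for n,u,z in [("lead studs",[(270,121),(284,104)],.138),("stand studs",[(560,94),(580,100)],.138),("tipa studs",[(448,157),(467,161)],.056),("tipa ends mid",[(481,75),(461,157)],.075),("tipb studs",[(622,62),(641,57)],.056),("tipb ends",[(638,63),(661,143)],.075),("carton top",[(380,112)],.12)]:
    w=back(p,[o(a) for a in u],z).mean(0); w2=W2L(l,back(p,[o(a) for a in u],z))*1e3
    print(n,w.round(3),w2.round(0).tolist())
print(env.observe()["t"])
E
```

```text
[ 0.515239   -0.0351622   0.04705464] 2.6960322812155977 [[-0.0, 0.6], [0.4, -0.5], [2.1, 0.8], [-1.5, -0.5], [-0.6, -0.1], [-0.3, -0.3]]
lead studs [0.504 0.1   0.138] [[-13.0, 144.0, 138.0], [4.0, 128.0, 138.0]]
stand studs [ 0.523 -0.219  0.138] [[3.0, -173.0, 138.0], [-5.0, -194.0, 138.0]]
tipa studs [ 0.464 -0.104  0.056] [[-52.0, -55.0, 56.0], [-58.0, -77.0, 56.0]]
tipa ends mid [ 0.512 -0.118  0.075] [[40.0, -97.0, 75.0], [-55.0, -68.0, 75.0]]
tipb studs [ 0.584 -0.315  0.056] [[53.0, -271.0, 56.0], [58.0, -294.0, 56.0]]
tipb ends [ 0.528 -0.327  0.075] [[47.0, -283.0, 75.0], [-49.0, -301.0, 75.0]]
carton top [ 0.508 -0.011  0.12 ] [[-6.0, 24.0, 120.0]]
0.85
```

```bash
cat >> h.py <<'E'
from scipy.spatial.transform import Rotation as Ro
LANE=[.515239,-.0351622,.04705464]
def down(phi,tilt=0):
    """tool down, jaw axis x at world angle phi (deg), then turned by tilt deg about tool x"""
    a=np.radians(phi); x=np.array([np.cos(a),np.sin(a),0]); z=np.array([0,0,-1.]); R=np.c_[x,np.cross(z,x),z]
    return R@Ro.from_euler("x",tilt,degrees=True).as_matrix()
def step(s,pos,R):
    """shift mm, rotvec deg in tool axes from state s to pose"""
    R0=np.array(s["ee_rot"]); d=R0.T@(np.array(pos)-s["tool_pos"])*1e3
    r=Ro.from_matrix(R0.T@R).as_rotvec(degrees=True); print("row",d.round(1).tolist(),r.round(2).tolist())
E
python3 - <<'E'
from h import *
from workcell import env
step(env.observe(),[.46,-.20,.36],down(-87.3))
E
```

```text
row [-158.9, -367.7, -128.7] [-0.0, -0.0, 16.65]
```

```bash
python3 -m crank '[[[-159,-368,-129,0,0,16.65,1],[-159,-368,-129,0,0,16.65,1],[-159,-368,-129,0,0,16.65,1],[-159,-368,-129,0,0,16.65,1],[-159,-368,-129,0,0,16.65,1],[-159,-368,-129,0,0,16.65,1],[-159,-368,-129,0,0,16.65,1],[-159,-368,-129,0,0,16.65,1],[-159,-368,-129,0,0,16.65,1],[-159,-368,-129,0,0,16.65,1]]]' 60
python3 - <<'E'
from h import *
from workcell import env,camera
p=camera("wrist"); cv2.imwrite("pics/w1.png",p["color"][:,:,::-1]); import pickle; pickle.dump(p,open("w1.pkl","wb"))
s=env.observe(); print(s["t"],s["joints"].round(1),s["tool_pos"],s["ee_rot"].round(3),-np.array(p["R"]).T@p["t"],p["vfov"])
print(proj(p,L2W(LANE,[[-.065,-.38,.048],[.065,-.38,.048],[-.065,0,.048],[.065,0,.048]])).round())
E
```

```text
t: 1.85
tool_pos: [0.4631, -0.1973, 0.3612]
ee_rot: [[0.053, -0.999, 0.003], [-0.999, -0.053, -0.0], [0.0, -0.003, -1.0]]
force: [-0.2, -1.3, 0.4]
gripper_width: 0.0856
1.9 [-23.3  13.3  18.6  95.3  -0.  153.8] [ 0.46154466 -0.19858347  0.3605307 ] [[ 0.051 -0.999  0.001]
 [-0.999 -0.051 -0.001]
 [ 0.001 -0.001 -1.   ]] [ 0.54789599 -0.192935    0.50420215] 61.7647348679416
[[410. 151.]
 [426.  53.]
 [146. 150.]
 [135.  51.]]
```

View pics/w1.png

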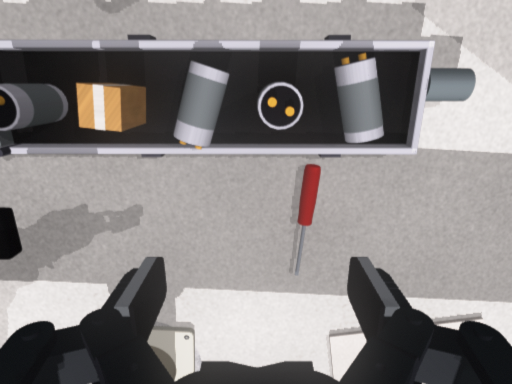

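```bash
python3 - <<'E'
from h import *
import pickle; p=pickle.load(open("w1.pkl","rb"))
g=p["color"].astype(float).mean(2)
# inner rail top edges: strongest dark/bright step near predicted rows
U=[];S=[]
for c in [60,155,165,235,250,310,325,395,405]:
    col=g[:,c-2:c+3].mean(1); d=np.diff(col)
    a=40+np.argmin(d[40:60]); b=140+np.argmax(d[140:158])
    U.append((c,a+1,b+1))
rows=g[100:130].mean(0); dd=np.diff(rows); cw=400+np.argmax(dd[400:430])+1
print(U,cw)
def res(l):
    e=[]
    for c,a,b in U:
        for v,x in ((a,.065),(b,-.065)):
            e.append((W2L(l,back(p,[c,v-.0],.048))[0,0]-x)*1e3)
    e.append((W2L(l,back(p,[cw,115],.048))[0,1]+.38)*1e3); return e
r=least_squares(res,LANE); print(r.x,np.degrees(r.x[2]),np.round(r.fun,1))
l=r.x
for n,st,ba in [("tipb",[(336,66),(375,58)],[(342,141),(383,136)]),("tipa",[(176,136),(213,144)],[(193,65),(229,75)])]:
    S_=back(p,np.mean(st,0),.056)[0];B=back(p,np.mean(ba,0),.056)[0]
    d=S_-B; print(n,"mid",((S_+B)/2).round(4),"len",np.linalg.norm(d).round(3),"ang",np.degrees(np.arctan2(d[1],d[0])).round(1),"lane",(W2L(l,(S_+B)/2)*1e3).round(1))
w=back(p,[(272,102),(289,112)],.138).mean(0); print("stand",w,(W2L(l,w)*1e3).round(1))
E
```

```text
[(60, np.int64(48), np.int64(144)), (155, np.int64(50), np.int64(148)), (165, np.int64(50), np.int64(148)), (235, np.int64(50), np.int64(148)), (250, np.int64(50), np.int64(148)), (310, np.int64(50), np.int64(148)), (325, np.int64(50), np.int64(148)), (395, np.int64(50), np.int64(148)), (405, np.int64(50), np.int64(148))] 416
[ 0.51833006 -0.03484195  0.04647321] 2.6627187035052304 [-0.1  4.3 -1.8 -0.6 -1.7 -0.6 -1.2  0.  -1.1  0.1 -0.7  0.6 -0.6  0.7
 -0.1  1.3 -0.   1.4 -0. ]
tipb mid [ 0.5324 -0.3314  0.056 ] len 0.101 ang 14.2 lane [[   0.3 -296.9   56. ]]
tipa mid [ 0.5155 -0.1211  0.056 ] len 0.095 ang 166.4 lane [[ -6.8 -86.   56. ]]
stand [ 0.52505429 -0.22030584  0.138     ] [[  -1.9 -185.6  138. ]]
```

```bash
sed -i 's/^LANE=.*/LANE=[.5175,-.035,.0467]/' h.py; python3 - <<'E'
from h import *
from workcell import env
R=down(-75.8,-15); C=np.array([.547,-.3277,.056]); d=R[:,2]
s=env.observe(); step(s,C+.0195*d-.11*d,R)
E
```

```text
row [128.6, -101.6, 217.3] [-14.99, 1.44, -11.22]
```

```bash
python3 -m crank '[[[128.6,-101.6,217.3,-15,1.44,-11.2,1],[128.6,-101.6,217.3,-15,1.44,-11.2,1],[128.6,-101.6,217.3,-15,1.44,-11.2,1],[128.6,-101.6,217.3,-15,1.44,-11.2,1],[128.6,-101.6,217.3,-15,1.44,-11.2,1],[128.6,-101.6,217.3,-15,1.44,-11.2,1],[128.6,-101.6,217.3,-15,1.44,-11.2,1],[128.6,-101.6,217.3,-15,1.44,-11.2,1],[128.6,-101.6,217.3,-15,1.44,-11.2,1],[128.6,-101.6,217.3,-15,1.44,-11.2,1]]]'
python3 - <<'E'
from h import *
from workcell import env,camera
p=camera("wrist"); cv2.imwrite("pics/w2.png",p["color"][:,:,::-1])
s=env.observe(); print(s["joints"].round(1))
R=down(-75.8,-15); C=np.array([.547,-.3277,.056]); d=R[:,2]
step(s,C+.0195*d-.11*d,R)
step(s,C+.0195*d,R)
u=np.array([.969,.245,0]);m=np.array([.5324,-.3314,.056]);print(proj(p,[m,m-.05*u,m+.05*u]).round())
E
```

```text
t: 2.9
tool_pos: [0.5681, -0.3235, 0.1457]
ee_rot: [[0.241, -0.938, -0.249], [-0.97, -0.233, -0.064], [0.002, 0.257, -0.966]]
force: [-0.1, 0.0, -0.8]
gripper_width: 0.0851
[-25.3  44.3  35.   92.3  -9.4 141.7]
row [-1.0, -2.3, 1.6] [-0.12, -0.04, -0.23]
row [-1.1, -2.0, 111.6] [-0.12, -0.04, -0.23]
[[255. 211.]
 [256. 256.]
 [255. 156.]]
```

View pics/w2.png

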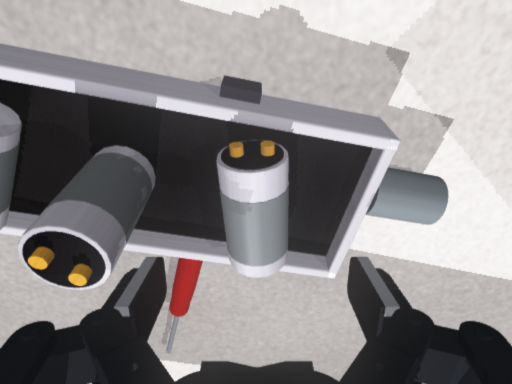

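```bash
python3 -m crank '[[[-1,-2,30,0,0,0,1],[-1,-2,60,0,0,0,1],[-1,-2,85,0,0,0,1],[-1,-2,100,0,0,0,1],[-1,-2,111,0,0,0,1],[-1,-2,111,0,0,0,1],[-1,-2,111,0,0,0,0],[-1,-2,111,0,0,0,0],[-1,-2,111,0,0,0,0],[-1,-2,111,0,0,0,0]]]' 60
python3 -m crank '[[[0,0,0,0,0,0,0],[0,0,0,0,0,0,0],[0,0,0,0,0,0,0],[0,0,0,0,0,0,0],[0,0,-10,0,0,0,0],[0,0,-30,0,0,0,0],[0,0,-60,0,0,0,0],[0,0,-90,0,0,0,0],[0,0,-100,0,0,0,0],[0,0,-100,0,0,0,0]]]'
python3 - <<'E'
from h import *
from workcell import env,camera
p=camera("wrist"); cv2.imwrite("pics/w3.png",p["color"][:,:,::-1])
s=env.observe(); print(s["joints"].round(1),s["tool_pos"],s["ee_rot"].round(3))
E
```

```text
t: 3.95
tool_pos: [0.5428, -0.3293, 0.0372]
ee_rot: [[0.242, -0.938, -0.249], [-0.97, -0.233, -0.064], [0.002, 0.257, -0.966]]
force: [0.8, 1.1, 5.4]
gripper_width: 0.0506
t: 4.95
tool_pos: [0.5679, -0.323, 0.1333]
ee_rot: [[0.242, -0.938, -0.249], [-0.97, -0.233, -0.064], [0.002, 0.257, -0.966]]
force: [0.6, -0.9, -3.4]
gripper_width: 0.0505
[-25.3  44.6  33.5  90.6  -9.4 141.7] [ 0.56680828 -0.3226146   0.13144931] [[ 0.241 -0.937 -0.252]
 [-0.97  -0.233 -0.062]
 [-0.001  0.259 -0.966]]
```

View pics/w3.png

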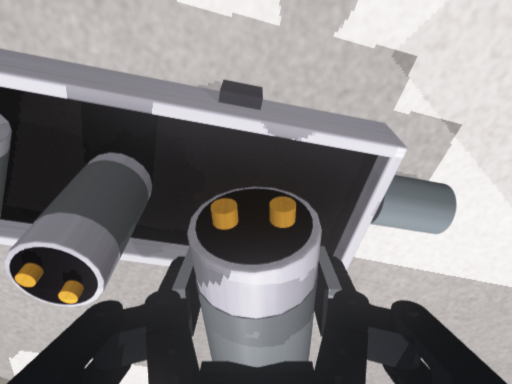

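```bash
cat > g.py <<'E'
from h import *
from workcell import env,camera
def canpos(s,mt): return s["tool_pos"]+np.array(s["ee_rot"])@mt
E
python3 - <<'E'
from g import *
p=camera("wrist"); s=env.observe()
Rg=down(-76.2,-15); tcp=np.array([.5428,-.3293,.0372])
mt=Rg.T@(np.array([.5324,-.3314,.056])-tcp); print("mt",mt)
mt[0]=0
Rt=np.array(s["ee_rot"]); ca=Ro.from_euler("x",15,degrees=True).as_matrix()@[0,-1,0]  # studs axis in tool
print("axis world",Rt@ca)
q=s["tool_pos"]+Rt@(mt+.05*ca); q2=s["tool_pos"]+Rt@(mt+.058*ca)
e=Rt@np.array([1,0,0])*.026; n=np.cross(Rt@ca,e)
print(proj(p,[q,q+e,q-e,q+n,q-n,q2]).round(), mt)
R=down(-100,75); goal=L2W(LANE,[[0,-.297,.080]])[0]
T=goal-R@mt; print(T); step(s,T+[0,0,.1],R)
E
```

```text
mt [-0.00044137  0.0151053  -0.01541574]
axis world [ 0.97046819  0.2412157  -0.00254366]
[[255. 223.]
 [321. 223.]
 [189. 223.]
 [255. 187.]
 [255. 273.]
 [255. 207.]] [ 0.          0.0151053  -0.01541574]
[ 0.54987924 -0.33494078  0.09060072]
row [8.2, 33.7, -53.4] [88.74, 13.39, 22.97]
```

```bash
python3 -m crank '[[[8,0,-70,8,1.2,2,0],[8,5,-75,16,2.5,4,0],[8,10,-75,24,3.7,6.2,0],[8,15,-75,32,5,8.3,0],[8,20,-70,40,6.2,10.4,0],[8,25,-65,48,7.3,12.5,0],[8,30,-60,56,8.5,14.5,0],[8,33.7,-55,64,9.7,16.5,0],[8,33.7,-53.4,72,11,18.5,0],[8,33.7,-53.4,80,12.1,20.7,0]]]'
python3 - <<'E'
from g import *
s=env.observe(); print(s["joints"].round(1))
mt=np.array([0,.0151,-.0154]); R=down(-100,75); goal=L2W(LANE,[[0,-.297,.080]])[0]; T=goal-R@mt
step(s,T+[0,0,.1],R)
step(s,T+[0,0,.02],R)
E
```

```text
t: 6.05
tool_pos: [0.549, -0.3353, 0.1873]
ee_rot: [[-0.116, -0.508, 0.854], [-0.992, 0.02, -0.123], [0.046, -0.861, -0.506]]
force: [1.4, -1.9, -4.0]
gripper_width: 0.0505
[-45.8  12.8 -43.3 -19.6  31.7 155.7]
row [-0.3, -3.3, -1.0] [15.36, 2.06, 3.71]
row [-4.0, 65.6, 39.5] [15.36, 2.06, 3.71]
```

```bash
python3 -m crank '[[[-0.3,-3.3,-1,7.6,1,1.8,0],[-0.3,-3.3,-1,15.36,2.06,3.7,0],[-0.3,-3.3,-1,15.36,2.06,3.7,0],[-2,20,12,15.36,2.06,3.7,0],[-3,40,25,15.36,2.06,3.7,0],[-4,55,34,15.36,2.06,3.7,0],[-4,65.6,39.5,15.36,2.06,3.7,0],[-4,65.6,39.5,15.36,2.06,3.7,0],[-4,65.6,39.5,15.36,2.06,3.7,0],[-4,65.6,39.5,15.36,2.06,3.7,0]]]'
python3 - <<'E'
from g import *
import pickle
s=env.observe(); print(s["joints"].round(1),s["force"])
mt=np.array([0,.0151,-.0154]); R=down(-100,75); goal=L2W(LANE,[[0,-.297,.080]])[0]; T=goal-R@mt
step(s,T,R)
ax=np.array(s["ee_rot"])@(Ro.from_euler("x",15,degrees=True).as_matrix()@[0,-1,0]); print(ax,canpos(s,mt),W2L(LANE,canpos(s,mt)))
ims=[]
for n in ["top","scene"]:
    p=camera(n); print(n,proj(p,[canpos(s,mt)-.05*ax,canpos(s,mt)+.05*ax,goal-[0,0,.05]]).round(1).tolist()); u,v=proj(p,[canpos(s,mt)])[0].astype(int)
    ims.append(cv2.resize(p["color"][v-40:v+40,u-55:u+35,::-1],(450,400),interpolation=3)); print(u-55,v-40)
cv2.imwrite("pics/b1.png",cv2.resize(np.hstack(ims),None,fx=.88,fy=.88))
E
```

```text
t: 7.05
tool_pos: [0.5532, -0.3366, 0.1141]
ee_rot: [[-0.171, -0.254, 0.952], [-0.985, 0.04, -0.166], [0.004, -0.966, -0.257]]
force: [-0.7, 0.8, -2.1]
gripper_width: 0.0502
[-47.3  40.7 -54.6 -76.8  36.  168.6] [-0.74963239  0.76325852 -2.06095185]
row [-1.2, 23.6, 2.6] [-0.11, 0.11, 0.27]
[-0.00124805  0.00441255  0.99998949] [ 0.53465719 -0.33346198  0.10350015] [[ 0.00320538 -0.29893754  0.10350015]]
top [[374.8, 185.6], [388.3, 178.3], [371.3, 188.3]]
326 142
scene [[136.2, 205.9], [126.9, 187.6], [138.9, 208.8]]
76 157
```

View pics/b1.png

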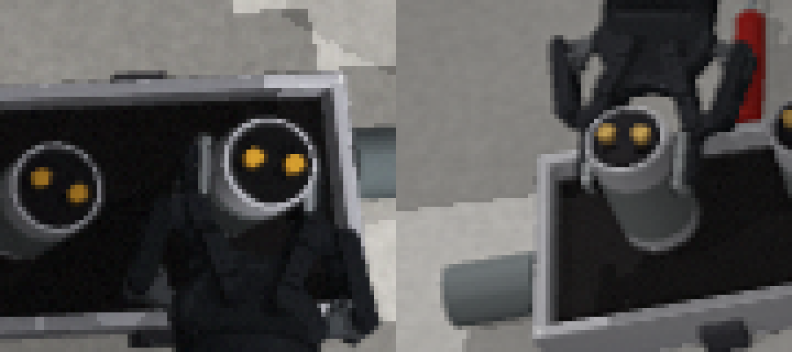

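```bash
python3 -m crank '[[[0,6,1.6,0,0,0,0],[0,12,3.2,0,0,0,0],[0,15,4,0,0,0,0],[0,17,4.5,0,0,0,0],[0,18,4.8,0,0,0,0],[0,18,4.8,0,0,0,0],[0,18,4.8,0,0,0,0],[0,18,4.8,0,0,0,0],[0,18,4.8,0,0,0,0],[0,18,4.8,0,0,0,0]]]'
python3 - <<'E'
from g import *
s=env.observe(); mt=np.array([0,.0151,-.0154]); R=down(-100,75); goal=L2W(LANE,[[0,-.297,.080]])[0]; T=goal-R@mt
step(s,T,R); print(W2L(LANE,canpos(s,mt)),s["force"])
E
```

```text
t: 8.15
tool_pos: [0.5534, -0.3368, 0.0954]
ee_rot: [[-0.17, -0.253, 0.952], [-0.985, 0.039, -0.166], [0.004, -0.967, -0.256]]
force: [-0.2, -0.6, -2.9]
gripper_width: 0.0508
row [-1.2, 5.6, -2.5] [-0.14, 0.13, 0.3]
[[ 0.00349269 -0.29912246  0.08476679]] [-0.1784333  -0.60151922 -2.93681778]
```

```bash
python3 -m crank '[[[-1,2,-2.5,0,0,0,0],[-1,3,-2.5,0,0,0,0],[-1,4,-2.5,0,0,0,0],[-1,4.5,-2.5,0,0,0,0],[-1,4.5,-2.5,0,0,0,0],[-1,4.5,-2.5,0,0,0,0],[-1,5,-2.5,0,0,0,0],[-1,5,-2.5,0,0,0,0],[-1,5,-2.5,0,0,0,0],[-1,5,-2.5,0,0,0,0]]]'
python3 - <<'E'
from g import *
s=env.observe(); mt=np.array([0,.0151,-.0154]); R=down(-100,75); goal=L2W(LANE,[[0,-.297,.080]])[0]; T=goal-R@mt
step(s,T,R); print(W2L(LANE,canpos(s,mt)),s["force"])
E
```

```text
t: 9.15
tool_pos: [0.5502, -0.3352, 0.0916]
ee_rot: [[-0.17, -0.253, 0.953], [-0.985, 0.039, -0.165], [0.005, -0.967, -0.256]]
force: [-0.3, 0.7, 1.7]
gripper_width: 0.0507
row [-0.2, 1.1, -0.1] [-0.19, 0.15, 0.32]
[[ 0.0002989  -0.29737595  0.08094132]] [-0.3284146   0.69390183  1.72312429]
```

```bash
python3 -m crank '[[[0,0,0,0,0,0,0.8],[0,0,0,0,0,0,0.9],[0,0,0,0,0,0,1],[0,0,0,0,0,0,1],[0,0,-20,0,0,0,1],[0,0,-50,0,0,0,1],[0,-20,-90,0,0,0,1],[0,-60,-120,0,0,0,1],[0,-100,-120,-8,0,0,1],[0,-140,-120,-16,0,0,1]]]'
python3 - <<'E'
from g import *
s=env.observe(); print(s["joints"].round(1))
# tip_a
p=camera("top"); cv2.imwrite("pics/t2.png",p["color"][:,:,::-1])
d=back(p,[(0,0)],.138)
for a in look_for(p,"stand_mid")[:5]: print(np.round(a["bbox"]),a["confidence"])
g=L2W(LANE,[[0,-.297,.138]]); print(proj(p,g))
cv2.imwrite("pics/t2c.png",cv2.resize(p["color"][145:235,225:425,::-1],None,fx=3.8,fy=3.8,interpolation=3))
R=down(166.4-90,-15); print("studs-robot grasp orientation option")
m=np.array([.5155,-.1211,.056]);u=np.array([np.cos(np.radians(166.4)),np.sin(np.radians(166.4)),0])
C=m+.015*u
for ph in (166.4-90,166.4-270):
    R=down(ph,-15); print(ph,R[:,2]); step(s,C-.09*R[:,2],R)
E
```

```text
t: 10.15
tool_pos: [0.4671, -0.3327, 0.2042]
ee_rot: [[-0.173, -0.355, 0.919], [-0.985, 0.063, -0.161], [-0.001, -0.933, -0.36]]
force: [0.2, -0.6, -0.2]
gripper_width: 0.0858
[-56.4  11.7 -56.6 -38.9  42.6 159.3]Traceback (most recent call last):
  File "<stdin>", line 6, in <module>
NameError: name 'look_for' is not defined
```

```bash
python3 - <<'E'
from g import *
s=env.observe()
p=camera("top")
print(proj(p,L2W(LANE,[[0,-.297,.138]])))
cv2.imwrite("pics/t2c.png",cv2.resize(p["color"][145:235,225:425,::-1],None,fx=3.8,fy=3.8,interpolation=3))
step(s,[.45,-.2,.3],down(-100,0)); 
E
```

```text
[[385.43615479 180.81429398]]
row [-128.1, -70.8, -71.6] [-68.94, 0.06, 0.19]
```

View pics/t2c.png

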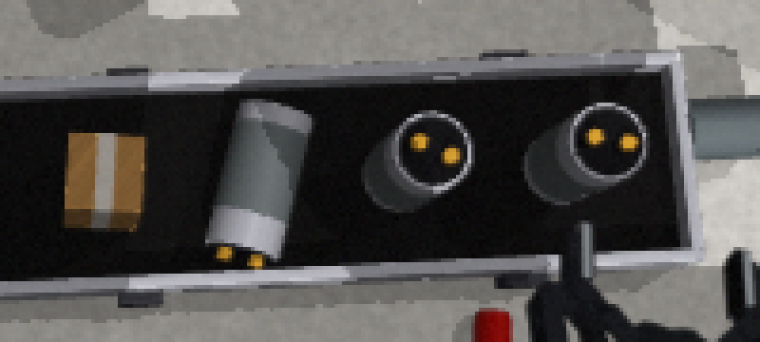

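```bash
python3 -m crank '[[[-20,-70.8,-72,-8.5,0,0,1],[-60,-70.8,-72,-17,0,0,1],[-128,-70.8,-71.6,-25,0,0,1],[-128,-70.8,-71.6,-33,0,0,1],[-128,-70.8,-71.6,-41,0,0,1],[-128,-70.8,-71.6,-49,0,0,1],[-128,-70.8,-71.6,-57,0,0,1],[-128,-70.8,-71.6,-65,0,0,1],[-128,-70.8,-71.6,-69,0,0,1],[-128,-70.8,-71.6,-69,0,0,1]]]'
python3 -m crank '[[[0,0,0,0,0,-8.5,1],[0,0,0,0,0,-17,1],[0,0,0,0,0,-25.5,1],[0,0,0,0,0,-34,1],[0,0,0,0,0,-42.5,1],[0,0,0,0,0,-51,1],[0,0,0,0,0,-59.5,1],[0,0,0,0,0,-68,1],[0,0,0,0,0,-76.5,1],[0,0,0,0,0,-85,1]]]'
python3 - <<'E'
from g import *
s=env.observe(); print(s["joints"].round(1))
m=np.array([.5155,-.1211,.056]);a=np.radians(166.4);u=np.array([np.cos(a),np.sin(a),0])
C=m+.015*u; R=down(76.4,-15); step(s,C-.0905*R[:,2],R)
E
```

```text
t: 11.25
tool_pos: [0.4515, -0.2, 0.2948]
ee_rot: [[-0.17, -0.983, 0.073], [-0.985, 0.17, -0.013], [0.0, -0.074, -0.997]]
force: [0.7, -1.1, -0.0]
gripper_width: 0.0853
t: 12.25
tool_pos: [0.451, -0.2001, 0.2927]
ee_rot: [[0.965, -0.25, 0.075], [-0.25, -0.968, -0.012], [0.076, -0.008, -0.997]]
force: [-0.5, 0.4, 0.4]
gripper_width: 0.0855
[-24.7   8.6   2.7  79.9   1.2  79.9]
row [-7.1, -90.9, 149.8] [-8.6, 8.17, -90.68]
```

```bash
python3 -m crank '[[[0,-20,0,-0.8,0.8,-8.5,1],[0,-45,10,-1.6,1.6,-17,1],[-3,-70,20,-2.4,2.4,-25.5,1],[-7,-91,40,-3.2,3,-34,1],[-7,-91,60,-4,3.8,-42.5,1],[-7,-91,80,-4.8,4.6,-51,1],[-7,-91,100,-5.6,5.4,-59.5,1],[-7,-91,120,-6.4,6.1,-68,1],[-7,-91,140,-7.3,7,-76.5,1],[-7,-91,150,-8.6,8.2,-85,1]]]'
python3 - <<'E'
from g import *
s=env.observe(); print(s["joints"].round(1))
p=camera("wrist"); cv2.imwrite("pics/w4.png",p["color"][:,:,::-1])
m=np.array([.5155,-.1211,.056]);a=np.radians(166.4);u=np.array([np.cos(a),np.sin(a),0])
C=m+.015*u; R=down(76.4,-15); step(s,C-.0905*R[:,2],R)
print(proj(p,[m,m+.05*u,m-.05*u]).round())
E
```

```text
t: 13.25
tool_pos: [0.4769, -0.1113, 0.142]
ee_rot: [[0.33, 0.911, 0.25], [0.944, -0.322, -0.071], [0.016, 0.259, -0.966]]
force: [-0.6, -1.1, 0.5]
gripper_width: 0.0854
[-12.6   5.5 -26.1  43.3  -0.8   6.6]
row [-0.3, 1.8, -1.0] [0.05, 0.57, -5.7]
[[258. 214.]
 [252. 159.]
 [264. 259.]]
```

View pics/w4.png

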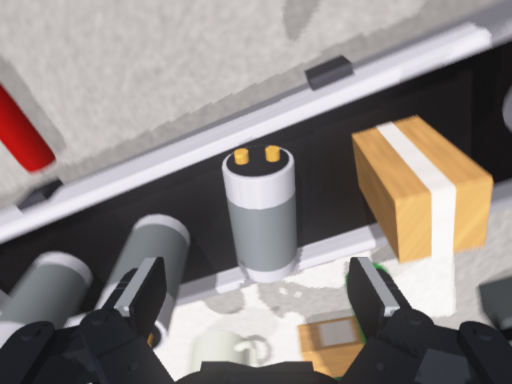

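```bash
python3 -m crank '[[[2,2,0,0,0.5,-5.7,1],[2,2,30,0,0.5,-5.7,1],[2,2,60,0,0.5,-5.7,1],[2,2,85,0,0.5,-5.7,1],[2,2,100,0,0.5,-5.7,1],[2,2,109,0,0.5,-5.7,1],[2,2,109,0,0.5,-5.7,1],[2,2,109,0,0.5,-5.7,0],[2,2,109,0,0.5,-5.7,0],[2,2,109,0,0.5,-5.7,0]]]' 60
python3 -m crank '[[[0,0,0,0,0,0,0],[0,0,0,0,0,0,0],[0,0,0,0,0,0,0],[0,0,0,0,0,0,0],[0,0,0,0,0,0,0],[0,0,-10,0,0,0,0],[0,0,-40,0,0,0,0],[0,0,-80,0,0,0,0],[0,0,-120,0,0,0,0],[0,0,-150,0,0,0,0]]]'
python3 - <<'E'
from g import *
s=env.observe(); print(s["joints"].round(1))
p=camera("wrist"); cv2.imwrite("pics/w5.png",p["color"][:,:,::-1])
Rt=np.array(s["ee_rot"]); ca=Ro.from_euler("x",15,degrees=True).as_matrix()@[0,-1,0]
for yy in (.0151,.018):
    mt=np.array([0,yy,-.0154]); q=s["tool_pos"]+Rt@(mt+.05*ca); e=Rt@np.array([1,0,0])*.026; n=np.cross(Rt@ca,e)
    print(Rt@ca,proj(p,[q,q+e,q-e,q+n,q-n]).round().tolist())
step(s,[.45,-.13,.33],down(76.4,0))
E
```

```text
t: 14.3
tool_pos: [0.508, -0.1181, 0.0432]
ee_rot: [[0.241, 0.936, 0.256], [0.97, -0.233, -0.063], [0.0, 0.264, -0.965]]
force: [-0.6, 0.7, -0.4]
gripper_width: 0.0503
t: 15.3
tool_pos: [0.4682, -0.1086, 0.1889]
ee_rot: [[0.241, 0.936, 0.255], [0.97, -0.233, -0.064], [-0.001, 0.263, -0.965]]
force: [0.7, 0.0, -2.3]
gripper_width: 0.0498
[-12.9   1.7 -22.7  50.4  -0.3   1.1]
[-0.97043878  0.24131591 -0.00390072] [[255.0, 218.0], [323.0, 218.0], [188.0, 218.0], [256.0, 182.0], [255.0, 269.0]]
[-0.97043878  0.24131591 -0.00390072] [[255.0, 225.0], [322.0, 225.0], [189.0, 225.0], [256.0, 188.0], [255.0, 277.0]]
row [-25.2, 25.0, -139.4] [15.22, 0.1, -0.36]
```

View pics/w5.png

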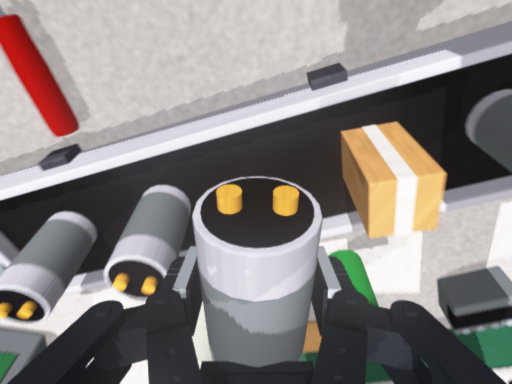

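```bash
python3 - <<'E'
from g import *
s=env.observe(); p=camera("wrist")
Rt=np.array(s["ee_rot"]); ca=Ro.from_euler("x",15,degrees=True).as_matrix()@[0,-1,0]
def rim(v):
    mt=np.array([v[2],v[0],v[1]]); c=s["tool_pos"]+Rt@(mt+.05*ca); e=Rt@np.array([1,0,0])*.026; n=np.cross(Rt@ca,e)
    a=np.linspace(0,6.283,200)[:,None]; return proj(p,c+np.cos(a)*e+np.sin(a)*n)
g=cv2.cvtColor(p["color"],cv2.COLOR_RGB2GRAY).astype(float)
def fe(v): U=rim(v); return [U[:,0].min()-194,U[:,0].max()-321,U[:,1].min()-177]
r=least_squares(fe,[.0151,-.0154,0]); print(r.x,rim(r.x).min(0),rim(r.x).max(0))
for v in ([.0151,-.0091,0],[.0125,-.0098,0]): print(v,rim(v).min(0).round(),rim(v).max(0).round())
E
```

```text
[ 0.01542363 -0.00563676  0.00080357] [194. 177.] [321.        254.2639837]
[0.0151, -0.0091, 0] [190. 178.] [321. 259.]
[0.0125, -0.0098, 0] [189. 173.] [321. 253.]
```

```bash
python3 -m crank '[[[-5,5,-45,7.5,0,0,0],[-25,25,-90,15,0,0,0],[-25,25,-135,15,0,0,0],[-25,25,-139,15,0,0,0],[-25,25,-139,15,0,0,0],[-25,25,-139,15,0,0,0],[-25,25,-139,15,0,0,0],[-25,25,-139,15,0,0,0],[-25,25,-139,15,0,0,0],[-25,25,-139,15,0,0,0]]]'
python3 -m crank '[[[0,0,0,0,0,8.5,0],[0,0,0,0,0,17,0],[0,0,0,0,0,25.5,0],[0,0,0,0,0,34,0],[0,0,0,0,0,42.5,0],[0,0,0,0,0,51,0],[0,0,0,0,0,59.5,0],[0,0,0,0,0,68,0],[0,0,0,0,0,76.5,0],[0,0,0,0,0,85,0]]]'
python3 -m crank '[[[0,0,0,0,0,8.5,0],[0,0,0,0,0,17,0],[0,0,0,0,0,25.5,0],[0,0,0,0,0,34,0],[0,0,0,0,0,42.5,0],[0,0,0,0,0,51,0],[0,0,0,0,0,59.5,0],[0,0,0,0,0,68,0],[0,0,0,0,0,76,0],[0,0,0,0,0,76,0]]]'
python3 - <<'E'
from g import *
s=env.observe(); print(s["joints"].round(1))
mt=np.array([0,.015,-.009]); R=down(-85,75); goal=L2W(LANE,[[0,-.082,.080]])[0]; T=goal-R@mt
step(s,T+[0,0,.1],R)
E
```

```text
t: 16.4
tool_pos: [0.4509, -0.1297, 0.3266]
ee_rot: [[0.241, 0.971, 0.001], [0.971, -0.241, -0.001], [-0.0, 0.002, -1.0]]
force: [-0.7, 1.1, -2.1]
gripper_width: 0.0504
t: 17.4
tool_pos: [0.4512, -0.1298, 0.3271]
ee_rot: [[0.987, -0.161, 0.003], [-0.161, -0.987, -0.001], [0.003, 0.001, -1.0]]
force: [-0.3, -0.6, -1.6]
gripper_width: 0.0503
t: 18.4
tool_pos: [0.4512, -0.1298, 0.3271]
ee_rot: [[0.088, -0.996, 0.003], [-0.996, -0.088, -0.001], [0.001, -0.002, -1.0]]
force: [0.5, -0.3, -2.2]
gripper_width: 0.0501
[-16.    9.    8.4  89.3  -0.  158.9]
row [-6.9, -83.3, 135.2] [74.86, -0.02, 0.12]
```

```bash
python3 -m crank '[[[-1,-10,0,8.3,0,0,0],[-2,-20,10,16.6,0,0,0],[-3,-30,20,25,0,0,0],[-4,-40,35,33.3,0,0,0],[-5,-50,50,41.6,0,0,0],[-6,-60,70,50,0,0,0],[-7,-70,90,58.2,0,0,0],[-7,-83,110,66.5,0,0,0],[-7,-83,130,74.9,0,0.1,0],[-7,-83,135,74.9,0,0.1,0]]]'
python3 - <<'E'
from g import *
s=env.observe(); print(s["joints"].round(1))
mt=np.array([0,.015,-.009]); R=down(-85,75); goal=L2W(LANE,[[0,-.082,.080]])[0]; T=goal-R@mt
step(s,T+[0,0,.015],R)
E
```

```text
t: 19.4
tool_pos: [0.5405, -0.1215, 0.2019]
ee_rot: [[0.087, -0.45, 0.889], [-0.996, -0.039, 0.077], [-0.001, -0.892, -0.451]]
force: [0.8, 0.1, -3.2]
gripper_width: 0.0506
[-28.2   3.4 -58.6 -30.9  29.2 163.6]
row [-6.2, 87.3, 37.3] [11.82, -0.02, -0.04]
```

```bash
python3 -m crank '[[[0,0,0,0,0,0,0],[0,0,0,0,0,0,0],[0,0,0,0,0,0,0],[0,0,0,0,0,0,0],[0,15,4,0,0,0,0],[0,30,8,0,0,0,0],[0,45,12,0,0,0,0],[0,50,13,0,0,0,0],[0,50,13,0,0,0,0],[0,50,13,0,0,0,0]]]'
python3 - <<'E'
from g import *
s=env.observe(); print(s["joints"].round(1))
mt=np.array([0,.015,-.009]); R=down(-85,75); goal=L2W(LANE,[[0,-.082,.080]])[0]; T=goal-R@mt
step(s,T+[0,0,.010],R)
E
```

```text
t: 20.4
tool_pos: [0.5348, -0.1256, 0.1559]
ee_rot: [[0.088, -0.451, 0.888], [-0.996, -0.038, 0.079], [-0.002, -0.891, -0.453]]
force: [0.0, -0.5, -2.0]
gripper_width: 0.0501
[-29.4  12.6 -62.2 -43.1  30.3 162.8]
row [-9.7, 48.0, 24.2] [11.94, 0.07, -0.11]
```

```bash
python3 - <<'E'
from g import *
s=env.observe()
mt=np.array([0,.015,-.009]); R=down(-55,75); goal=L2W(LANE,[[0,-.082,.080]])[0]; T=goal-R@mt
R0=np.array(s["ee_rot"]); step(s,s["tool_pos"]+[0,0,.07],down(-55,62)); step(s,T+[0,0,.09],R)
E
```

```text
row [-0.2, -62.4, -31.7] [-1.07, -26.54, -13.94]
row [-16.2, -22.6, -13.5] [11.63, -27.99, -10.86]
```

```bash
python3 -m crank '[[[0,-30,-15,0,-6.6,-3.5,0],[0,-62,-32,0,-13,-7,0],[0,-62,-32,0,-20,-10.5,0],[0,-62,-32,-1,-26.5,-14,0],[-16,-45,-25,5,-27.3,-12.4,0],[-16,-23,-13.5,11.6,-28,-10.9,0],[-16,-23,-13.5,11.6,-28,-10.9,0],[-16,-23,-13.5,11.6,-28,-10.9,0],[-16,-23,-13.5,11.6,-28,-10.9,0],[-16,-23,-13.5,11.6,-28,-10.9,0]]]'
python3 - <<'E'
from g import *
s=env.observe(); print(s["joints"].round(1))
mt=np.array([0,.015,-.009]); R=down(-55,75); goal=L2W(LANE,[[0,-.082,.080]])[0]; T=goal-R@mt
step(s,T+[0,0,.09],R);step(s,T+[0,0,.02],R)
E
```

```text
t: 21.4
tool_pos: [0.5318, -0.11, 0.1828]
ee_rot: [[0.574, -0.212, 0.791], [-0.819, -0.151, 0.554], [0.002, -0.965, -0.26]]
force: [-0.0, -0.2, -2.2]
gripper_width: 0.05
[-43.6  21.5 -45.2 -12.8  71.2 127.6]
row [-0.4, 0.6, 0.2] [0.1, -0.0, 0.11]
row [-0.5, 68.2, 18.4] [0.1, -0.0, 0.11]
```

```bash
python3 -m crank '[[[0,15,4,0,0,0,0],[0,30,8,0,0,0,0],[0,45,12,0,0,0,0],[0,58,15.5,0,0,0,0],[0,65,17.5,0,0,0,0],[0,68,18.4,0,0,0,0],[0,68,18.4,0,0,0,0],[0,68,18.4,0,0,0,0],[0,68,18.4,0,0,0,0],[0,68,18.4,0,0,0,0]]]'
python3 - <<'E'
from g import *
s=env.observe(); print(s["joints"].round(1))
mt=np.array([0,.015,-.009]); R=down(-55,75); goal=L2W(LANE,[[0,-.082,.080]])[0]; T=goal-R@mt
step(s,T,R)
ims=[]
c=canpos(s,mt); print(W2L(LANE,c))
for n in ["top","scene"]:
    p=camera(n); U=proj(p,[c-[0,0,.05],c+[0,0,.05]]); u,v=U.mean(0).astype(int); print(n,U.round(1).tolist(),u-45,v-40)
    ims.append(cv2.resize(p["color"][v-40:v+40,u-45:u+45,::-1],(396,352),interpolation=3))
cv2.imwrite("pics/a1.png",np.hstack(ims))
E
```

```text
t: 22.4
tool_pos: [0.5311, -0.1095, 0.1112]
ee_rot: [[0.574, -0.214, 0.791], [-0.819, -0.149, 0.554], [-0.001, -0.966, -0.26]]
force: [-0.1, 0.1, -1.9]
gripper_width: 0.05
[-43.6  32.7 -47.3 -26.   71.2 127.6]
row [0.5, 18.3, 5.2] [0.08, 0.03, -0.04]
[[-0.00051635 -0.08175807  0.09906148]]
top [[292.2, 190.7], [297.6, 183.9]] 249 147
scene [[206.9, 194.2], [203.4, 175.4]] 160 144
```

View pics/a1.png

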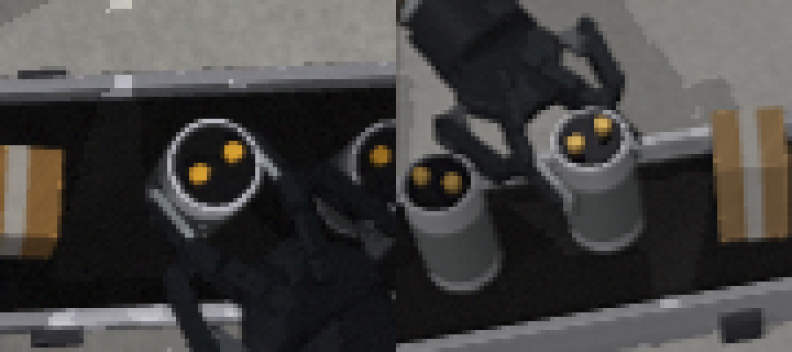

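```bash
python3 -m crank '[[[0,6,1.6,0,0,0,0],[0,11,3,0,0,0,0],[0,14,3.8,0,0,0,0],[0,15.5,4.2,0,0,0,0],[0,16.5,4.4,0,0,0,0],[0,17,4.6,0,0,0,0],[0,17.5,4.7,0,0,0,0],[0,17.5,4.7,0,0,0,0],[0,17.5,4.7,0,0,0,0],[0,17.5,4.7,0,0,0,0]]]'
python3 - <<'E'
from g import *
s=env.observe()
mt=np.array([0,.015,-.009]); R=down(-55,75); goal=L2W(LANE,[[0,-.082,.080]])[0]; T=goal-R@mt
step(s,T,R); print(W2L(LANE,canpos(s,mt)),s["force"])
E
```

```text
t: 23.5
tool_pos: [0.531, -0.1094, 0.0926]
ee_rot: [[0.574, -0.214, 0.791], [-0.819, -0.148, 0.554], [-0.002, -0.965, -0.261]]
force: [-0.5, -0.0, -2.1]
gripper_width: 0.0502
row [0.6, 0.3, 0.5] [0.1, 0.03, -0.1]
[[-0.00067794 -0.08165468  0.08042594]] [-0.50382684 -0.01825542 -2.06470071]
```

Not yet in contact; lower in small steps.

```bash
python3 -m crank '[[[0,0.5,0,0,0,0,0],[0,1,0.2,0,0,0,0],[0,1.5,0.4,0,0,0,0],[0,1.5,0.4,0,0,0,0],[0,1.5,0.4,0,0,0,0],[0,1.5,0.4,0,0,0,0],[0,1.5,0.4,0,0,0,0],[0,1.5,0.4,0,0,0,0],[0,1.5,0.4,0,0,0,0],[0,1.5,0.4,0,0,0,0]]]'
```

```text
t: 24.5
tool_pos: [0.5309, -0.1093, 0.0909]
ee_rot: [[0.574, -0.215, 0.79], [-0.819, -0.148, 0.554], [-0.002, -0.965, -0.261]]
force: [-1.1, -0.1, -3.3]
gripper_width: 0.0505
```

```bash
python3 -m crank '[[[0,0.5,0,0,0,0,0],[0,1,0.2,0,0,0,0],[0,1,0.2,0,0,0,0],[0,1,0.2,0,0,0,0],[0,1.5,0.4,0,0,0,0],[0,1.5,0.4,0,0,0,0],[0,2,0.5,0,0,0,0],[0,2,0.5,0,0,0,0],[0,2,0.5,0,0,0,0],[0,2,0.5,0,0,0,0]]]'
```

```text
t: 25.5
tool_pos: [0.5309, -0.1093, 0.0889]
ee_rot: [[0.574, -0.214, 0.79], [-0.819, -0.148, 0.554], [-0.002, -0.965, -0.26]]
force: [-0.3, 0.4, -2.5]
gripper_width: 0.0504
```

```bash
python3 -m crank '[[[0,0.5,0,0,0,0,0],[0,1,0.2,0,0,0,0],[0,1.5,0.4,0,0,0,0],[0,2,0.5,0,0,0,0],[0,2,0.5,0,0,0,0],[0,2.5,0.6,0,0,0,0],[0,2.5,0.6,0,0,0,0],[0,2.5,0.6,0,0,0,0],[0,2.5,0.6,0,0,0,0],[0,2.5,0.6,0,0,0,0]]]'
```

```text
t: 26.5
tool_pos: [0.531, -0.109, 0.0888]
ee_rot: [[0.576, -0.208, 0.79], [-0.817, -0.148, 0.557], [0.001, -0.967, -0.256]]
force: [-4.4, 0.1, 9.6]
gripper_width: 0.0499
```

```bash
python3 -m crank '[[[0,-2,-0.5,0,0,0,0],[0,-2,-0.5,0,0,0,0],[0,-2,-0.5,0,0,0,0.8],[0,-2,-0.5,0,0,0,0.9],[0,-2,-0.5,0,0,0,1],[0,-2,-0.5,0,0,0,1],[0,-2,-20,0,0,0,1],[0,-2,-40,0,0,0,1],[0,-2,-60,0,0,0,1],[0,-2,-75,0,0,0,1]]]'
python3 - <<'E'
from g import *
s=env.observe(); print(s["joints"].round(1))
p=camera("top"); print(proj(p,L2W(LANE,[[0,-.082,.138],[0,-.297,.138],[0,-.082,.03]])).round(1).tolist())
cv2.imwrite("pics/t3.png",cv2.resize(p["color"][140:240,170:425,::-1],None,fx=3.1,fy=3.1,interpolation=3))
step(s,[.42,-.05,.33],down(-87.3))
E
```

```text
t: 27.5
tool_pos: [0.4714, -0.1514, 0.1082]
ee_rot: [[0.573, -0.215, 0.791], [-0.819, -0.148, 0.554], [-0.002, -0.965, -0.261]]
force: [0.7, 0.4, -0.5]
gripper_width: 0.0854
[-54.1  32.  -40.2  14.4  74.8  93.6]
[[297.0, 184.5], [385.4, 180.8], [291.4, 191.7]]
row [-112.9, -218.1, -42.4] [-72.74, 21.13, 27.45]
```

View pics/t3.png

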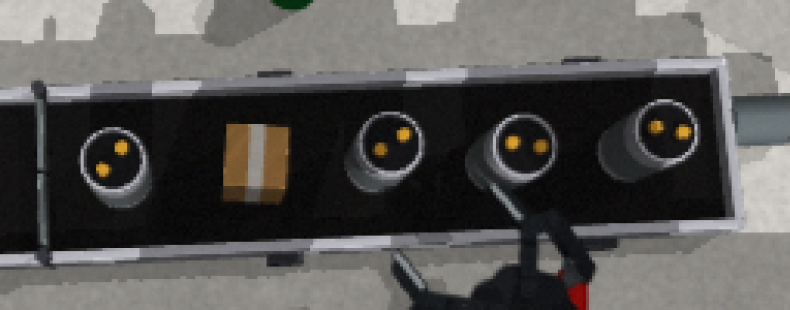

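```bash
python3 -m crank '[[[0,-20,-40,0,0,0,1],[0,-60,-50,0,0,0,1],[0,-100,-60,0,0,0,1],[-20,-145,-60,-8,2.3,3,1],[-50,-190,-55,-16,4.6,6,1],[-80,-218,-50,-24,7,9,1],[-113,-218,-42,-32,9.3,12,1],[-113,-218,-42,-40,11.6,15,1],[-113,-218,-42,-47,13.8,18,1],[-113,-218,-42,-54,15.8,20.5,1]]]'
python3 - <<'E'
from g import *
s=env.observe(); print(s["joints"].round(1))
step(s,[.42,0.03,.33],down(-87.3))
E
```

```text
t: 28.55
tool_pos: [0.4207, -0.0487, 0.3323]
ee_rot: [[0.235, -0.879, 0.416], [-0.969, -0.174, 0.178], [-0.084, -0.444, -0.892]]
force: [0.8, -0.2, -0.1]
gripper_width: 0.0852
[-19.2 -13.4 -17.9  65.   17.7 151.6]
row [-76.2, -12.0, 15.7] [-25.93, 7.22, 9.6]
```

```bash
python3 -m crank '[[[-38,-6,8,-8,2.2,3,1],[-76,-12,16,-16,4.4,6,1],[-76,-12,16,-24,6.6,9,1],[-76,-12,16,-26,7.2,9.6,1],[-76,-12,16,-26,7.2,9.6,1],[-76,-12,16,-26,7.2,9.6,1],[-76,-12,16,-26,7.2,9.6,1],[-76,-12,16,-26,7.2,9.6,1],[-76,-12,16,-26,7.2,9.6,1],[-76,-12,16,-26,7.2,9.6,1]]]'
python3 - <<'E'
from g import *
s=env.observe(); print(s["joints"].round(1),s["tool_pos"])
p=camera("wrist"); cv2.imwrite("pics/w6.png",p["color"][:,:,::-1]); import pickle; pickle.dump(p,open("w6.pkl","wb"))
print(proj(p,L2W(LANE,[[0,-.082,.13],[0,.14,.13],[-.065,.1,.048],[.065,.1,.048],[0,.2,.06],[-.065,-.08,.048],[.065,-.08,.048]])).round().tolist())
E
```

```text
t: 29.55
tool_pos: [0.4198, 0.0249, 0.3278]
ee_rot: [[0.053, -0.999, -0.003], [-0.999, -0.053, 0.009], [-0.009, 0.003, -1.0]]
force: [-0.2, 0.5, 0.2]
gripper_width: 0.0856
[  3.    3.5   2.3  88.9   0.5 180. ] [0.41976456 0.02490813 0.32775153]
[[407.0, 73.0], [183.0, 72.0], [232.0, 127.0], [229.0, 14.0], [147.0, 73.0], [370.0, 128.0], [384.0, 15.0]]
```

View pics/w6.png

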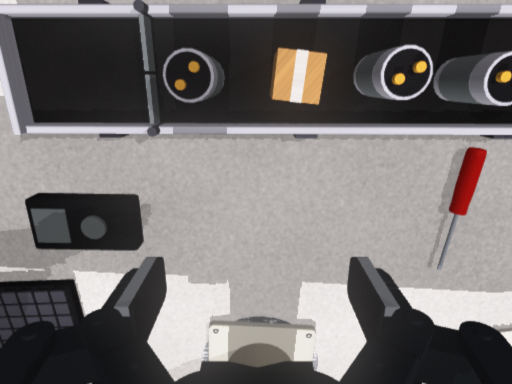

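```bash
python3 - <<'E'
from g import *
import pickle; p=pickle.load(open("w6.pkl","rb")); s=env.observe()
w=back(p,[(189,75),(407,72)],.13); print(w,W2L(LANE,w))
a=w[0]; R=down(2.7); step(s,[a[0],a[1],.2],R)
print("flaps", back(p,[(153,72)],.06), L2W(LANE,[[0,.2,.06]]))
E
```

```text
[[ 0.50808043  0.09920158  0.13      ]
 [ 0.52214997 -0.1162495   0.13      ]] [[-0.00314436  0.134495    0.13      ]
 [ 0.00085192 -0.08137799  0.13      ]]
row [-68.2, -92.5, 128.0] [-0.26, 0.55, -89.62]
flaps [[0.50974607 0.15700678 0.06      ]] [[0.50816339 0.16478195 0.06      ]]
```

```bash
python3 -m crank '[[[-20,-30,10,0,0,-8.5,1],[-40,-60,20,0,0,-17,1],[-68,-92.5,30,0,0,-25.5,1],[-68,-92.5,40,0,0.5,-34,1],[-68,-92.5,55,0,0.5,-42.5,1],[-68,-92.5,70,0,0.5,-51,1],[-68,-92.5,85,0,0.5,-59.5,1],[-68,-92.5,100,0,0.5,-68,1],[-68,-92.5,115,0,0.5,-76.5,1],[-68,-92.5,128,0,0.5,-85,1]]]'
python3 - <<'E'
from g import *
s=env.observe(); print(s["joints"].round(1),s["tool_pos"])
p=camera("wrist"); cv2.imwrite("pics/w7.png",p["color"][:,:,::-1])
a=[.508,.0992]; R=down(2.7); step(s,[*a,.2],R); step(s,[*a,.092],R); print(proj(p,[[*a,.13]]))
E
```

```text
t: 30.6
tool_pos: [0.5079, 0.0993, 0.1987]
ee_rot: [[1.0, -0.027, 0.0], [-0.027, -1.0, 0.003], [0.0, -0.003, -1.0]]
force: [0.2, 0.7, 0.6]
gripper_width: 0.0853
[ 11.   16.6  -0.8  72.5   0.2 102.5] [0.50785725 0.09927454 0.19868002]
row [0.1, 0.1, -1.3] [-0.18, -0.03, -4.24]
row [0.1, 0.4, 106.7] [-0.18, -0.03, -4.24]
[[254.7196151  209.00451899]]
```

```bash
python3 - <<'E'
from g import *
from workcell import look_for
p=camera("wrist"); print([(np.round(d["bbox"]),round(d["confidence"],2)) for d in look_for(p,"lead_mid")[:3]])
g=cv2.cvtColor(p["color"],cv2.COLOR_RGB2HSV); m=(cv2.inRange(g,(10,140,120),(30,255,255))); n,_,st,c=cv2.connectedComponentsWithStats(m)
print([(c[i].round(),st[i,4]) for i in range(1,n) if st[i,4]>30]); print(proj(p,[[.508,.0992,.138]]))
E
python3 -m crank '[[[0,0,20,0,0,-4.2,1],[0,0,45,0,0,-4.2,1],[0,0,70,0,0,-4.2,1],[0,0,90,0,0,-4.2,1],[0,0,102,0,0,-4.2,1],[0,0,106,0,0,-4.2,1],[0,0,106,0,0,-4.2,1],[0,0,106,0,0,-4.2,1],[0,0,106,0,0,-4.2,1],[0,0,106,0,0,-4.2,1]]]' 60
python3 -m crank '[[[0,0,0,0,0,0,0],[0,0,0,0,0,0,0],[0,0,0,0,0,0,0],[0,0,0,0,0,0,0],[0,0,0,0,0,0,0],[0,0,0,0,0,0,0],[0,0,0,0,0,0,0],[0,0,0,0,0,0,0],[0,0,0,0,0,0,0],[0,0,0,0,0,0,0]]]'
```

```text
[(array([257., 195.,  72.,  97.]), 0.96)]
[(array([243., 203.]), np.int32(186)), (array([268., 221.]), np.int32(179)), (array([485., 308.]), np.int32(388))]
[[256.8092461  214.07996921]]
t: 31.75
tool_pos: [0.5088, 0.0999, 0.0944]
ee_rot: [[0.999, 0.041, 0.002], [0.041, -0.999, 0.003], [0.003, -0.003, -1.0]]
force: [-0.4, -0.1, -0.7]
gripper_width: 0.0857
t: 32.75
tool_pos: [0.508, 0.0998, 0.0939]
ee_rot: [[0.999, 0.041, 0.001], [0.041, -0.999, 0.003], [0.001, -0.003, -1.0]]
force: [-3.5, -0.3, 6.0]
gripper_width: 0.0506
```

```bash
python3 -m crank '[[[0,-4,0,0,0,0,0],[0,-10,0,0,0,0,0],[0.5,-18,0,0,0,0,0],[1,-26,0,0,0,0,0],[1.5,-34,0,0,0,0,0],[2,-42,0,0,0,0,0],[2,-50,0,0,0,0,0],[2,-58,0,0,0,0,0],[2,-66,0,0,0,0,0],[2,-74,0,0,0,0,0]]]'
python3 -m crank '[[[0,-8,0,0,0,0,0],[0,-16,0,0,0,0,0],[0,-24,0,0,0,0,0],[0,-32,0,0,0,0,0],[0,-40,0,0,0,0,0],[0,-48,0,0,0,0,0],[0,-56,0,0,0,0,0],[0,-64,0,0,0,0,0],[0,-70,0,0,0,0,0],[0,-75,0,0,0,0,0]]]'
python3 -m crank '[[[0,0,0,0,0,0,0],[0,0,0,0,0,0,0],[0,0,0,0,0,0,0],[0,0,0,0,0,0,0],[0,0,0,0,0,0,0],[0,0,0,0,0,0,0],[0,0,0,0,0,0,0],[0,0,0,0,0,0,0],[0,0,0,0,0,0,0],[0,0,0,0,0,0,0]]]'
python3 - <<'E'
from g import *
from workcell import look_for
s=env.observe(); print(W2L(LANE,s["tool_pos"]))
for n in ("top","scene"):
    p=camera(n)
    for k in ("lead_mid","flap_near"): print(n,k,[(np.round(d["bbox"]).tolist(),round(d["confidence"],2)) for d in look_for(p,k)[:6]])
E
```

```text
t: 33.75
tool_pos: [0.5086, 0.1709, 0.095]
ee_rot: [[0.999, 0.039, 0.005], [0.039, -0.999, -0.004], [0.005, 0.004, -1.0]]
force: [0.2, -8.9, 8.7]
gripper_width: 0.0512
t: 34.75
tool_pos: [0.5055, 0.2461, 0.095]
ee_rot: [[0.999, 0.039, 0.004], [0.039, -0.999, -0.003], [0.004, 0.003, -1.0]]
force: [0.3, -9.2, 8.4]
gripper_width: 0.0507
t: 35.75
tool_pos: [0.5055, 0.247, 0.0951]
ee_rot: [[0.999, 0.039, 0.004], [0.039, -0.999, -0.0], [0.004, 0.001, -1.0]]
force: [0.2, -6.0, 7.8]
gripper_width: 0.0506
[[0.00114652 0.28230025 0.09507337]]
top lead_mid [([159.0, 194.0, 25.0, 26.0], 0.78), ([288.0, 195.0, 285.0, 74.0], 0.34)]
top flap_near [([341.0, 105.0, 48.0, 39.0], 0.63), ([174.0, 213.0, 16.0, 16.0], 0.56)]
scene lead_mid [([315.0, 171.0, 21.0, 30.0], 0.74)]
scene flap_near []
```

```bash
python3 -m crank '[[[0,0.5,-0.5,0,0,0,0],[0,0.5,-0.5,0,0,0,0],[0,0.5,-0.5,0,0,0,0.8],[0,0.5,-0.5,0,0,0,1],[0,0.5,-0.5,0,0,0,1],[0,0.5,-0.5,0,0,0,1],[0,0,-20,0,0,0,1],[0,0,-50,0,0,0,1],[0,0,-90,0,0,0,1],[0,0,-130,0,0,0,1]]]'
python3 -m crank '[[[0,20,-40,0,0,0,1],[0,60,-90,0,0,0,1],[-30,110,-120,0,0,0,1],[-60,150,-120,0,0,0,1],[-90,190,-120,0,0,0,1],[-100,200,-120,0,0,0,1],[-100,200,-120,0,0,0,1],[-100,200,-120,0,0,0,1],[-100,200,-120,0,0,0,1],[-100,200,-120,0,0,0,1]]]'
python3 - <<'E'
from g import *
from workcell import look_for
import pickle
s=env.observe(); print(s["tool_pos"])
for n in ("top","scene","wrist"):
    p=camera(n); pickle.dump(p,open(f"end_{n}.pkl","wb"))
    for k in ("lead_mid","flap_near","flap_far"): print(n,k,[(np.round(d["bbox"]).tolist(),round(d["confidence"],2)) for d in look_for(p,k)[:7]])
    g=cv2.cvtColor(p["color"],cv2.COLOR_RGB2HSV); m=(cv2.inRange(g,(12,150,130),(28,255,255))); nn,_,st,c=cv2.connectedComponentsWithStats(m)
    print("studs",[(c[i].round(1).tolist(),int(st[i,4])) for i in range(1,nn) if 4<st[i,4]<600][:30])
    print("pred",proj(p,L2W(LANE,[[0,.282,.138],[0,-.082,.138],[0,-.186,.138],[0,-.297,.138]])).round(1).tolist(),"flap tips/roots",proj(p,L2W(LANE,[[-.065,.2,.06],[-.005,.2,.06],[.065,.2,.06]])).round(1).tolist())
E
```

```text
t: 37.05
tool_pos: [0.5033, 0.2484, 0.2247]
ee_rot: [[0.999, 0.041, -0.001], [0.041, -0.999, 0.003], [-0.001, -0.003, -1.0]]
force: [0.8, -0.0, 0.3]
gripper_width: 0.0855
t: 38.05
tool_pos: [0.4127, 0.0449, 0.3428]
ee_rot: [[0.999, 0.042, 0.0], [0.042, -0.999, 0.003], [0.0, -0.003, -1.0]]
force: [0.9, 1.5, 0.1]
gripper_width: 0.0855
[0.41269904 0.04487964 0.3427764 ]
top lead_mid []
top flap_near []
top flap_far [([203.0, 100.0, 30.0, 28.0], 0.3)]
studs [([261.2, 10.5], 10), ([275.1, 10.9], 8), ([316.9, 11.7], 9), ([205.4, 19.5], 11), ([289.0, 21.0], 9), ([176.9, 29.1], 8), ([205.0, 30.0], 9), ([191.0, 40.0], 9), ([205.0, 40.0], 9), ([275.7, 41.4], 10), ([176.0, 50.0], 9), ([204.8, 50.5], 10), ([290.0, 51.8], 10), ([304.0, 52.0], 9), ([381.2, 180.3], 11), ([390.2, 182.0], 10), ([300.0, 183.0], 9), ([334.2, 184.7], 12), ([343.2, 186.2], 11), ([292.2, 187.7], 12), ([152.7, 197.1], 7)]
pred [[143.8, 190.9], [297.0, 184.5], [340.0, 182.7], [385.4, 180.8]] flap tips/roots [[183.6, 219.9], [183.1, 196.4], [182.6, 169.6]]
scene lead_mid [([310.0, 169.0, 17.0, 30.0], 0.69)]
scene flap_near [
[... 352 characters left out ...]
, 7), ([240.8, 363.8], 6), ([191.0, 371.8], 6)]
pred [[323.6, 158.8], [203.7, 177.8], [168.0, 183.5], [129.1, 189.6]] flap tips/roots [[289.6, 162.2], [294.3, 176.8], [300.2, 195.0]]
wrist lead_mid [([342.0, 20.0, 65.0, 37.0], 0.81), ([334.0, 191.0, 137.0, 380.0], 0.62), ([441.0, 315.0, 45.0, 28.0], 0.58)]
wrist flap_near [([312.0, 58.0, 56.0, 7.0], 0.79)]
wrist flap_far [([363.0, 59.0, 47.0, 8.0], 0.83)]
studs [([353.2, 5.3], 121), ([458.0, 234.0], 41), ([474.0, 236.1], 40), ([331.4, 282.4], 62), ([338.8, 294.7], 56), ([328.1, 346.1], 52), ([324.3, 357.9], 43)]
pred [[364.7, -48.9], [335.7, 290.3], [330.2, 354.4], [325.2, 413.0]] flap tips/roots [[284.4, 56.2], [333.4, 55.8], [390.6, 55.4]]
```

```bash
python3 - <<'E'
from g import *
s=env.observe(); step(s,[.49,.17,.36],down(2.7))
E
python3 -m crank '[[[20,-20,-5,0,0,0,1],[40,-50,-10,0,0,0,1],[60,-80,-15,0,0,0,1],[70,-110,-15,0,0,0,1],[70,-130,-15,0,0,0,1],[70,-130,-15,0,0,0,1],[70,-130,-15,0,0,0,1],[70,-130,-15,0,0,0,1],[70,-130,-15,0,0,0,1],[70,-130,-15,0,0,0,1]]]'
python3 - <<'E'
from g import *
from workcell import look_for
import pickle
s=env.observe(); print(s["tool_pos"])
p=camera("wrist"); pickle.dump(p,open("end_wrist.pkl","wb")); cv2.imwrite("pics/w8.png",p["color"][:,:,::-1])
for k in ("lead_mid","flap_near","flap_far","lane"): print(k,[(np.round(d["bbox"]).tolist(),round(d["confidence"],2)) for d in look_for(p,k)[:4]])
g=cv2.cvtColor(p["color"],cv2.COLOR_RGB2HSV); m=(cv2.inRange(g,(10,140,110),(30,255,255))); nn,_,st,c=cv2.connectedComponentsWithStats(m)
q=[c[i] for i in range(1,nn) if 15<st[i,4]<600]; print([(a.round(1).tolist(),(W2L(LANE,back(p,[a],.138))[0]*1e3).round(1).tolist()) for a in q])
f_=lambda y,z:proj(p,L2W(LANE,[[x,y,z] for x in (-.065,-.005,.065)])).round(1).tolist()
print("gate",f_(.2,.06),"wall",f_(.37,.06))
# coarse grey map of the lane area beyond the flaps
U=proj(p,L2W(LANE,[[0,.28,.13],[0,.28,.03]])).round(); print(U)
gr=cv2.cvtColor(p["color"],cv2.COLOR_RGB2GRAY); x0,y0=int(U[0,0]),int(U[0,1])
for v in range(max(0,y0-70),y0+140,6): print(v,' '.join(f"{int(gr[v:v+6,u:u+6].mean()):3d}" for u in range(x0-90,x0+96,6)))
E
```

```text
row [83.0, -122.7, -16.3] [-0.18, -0.05, -0.36]
t: 39.65
tool_pos: [0.4767, 0.1759, 0.359]
ee_rot: [[0.999, 0.039, 0.001], [0.039, -0.999, 0.003], [0.001, -0.003, -1.0]]
force: [-0.7, -0.0, -0.1]
gripper_width: 0.0853
[0.47674297 0.17591121 0.35904081]
lead_mid [([273.0, 127.0, 39.0, 53.0], 0.7), ([254.0, 157.0, 46.0, 9.0], 0.7), ([282.0, 192.0, 122.0, 361.0], 0.2)]
flap_near [([255.0, 156.0, 45.0, 12.0], 0.69), ([263.0, 361.0, 10.0, 16.0], 0.65)]
flap_far [([301.0, 156.0, 43.0, 7.0], 0.87)]
lane [([279.0, 192.0, 120.0, 362.0], 0.7), ([184.0, 373.0, 32.0, 9.0], 0.58)]
[([270.1, 118.5], [-13.7, 260.0, 138.0]), ([276.5, 137.1], [-6.3, 239.4, 138.0]), ([433.7, 289.2], [205.7, 35.4, 138.0]), ([504.9, 335.3], [319.0, -41.9, 138.0]), ([274.1, 352.0], [-6.1, -68.7, 138.0]), ([280.8, 359.7], [3.7, -82.9, 138.0])]
gate [[230.9, 157.0], [273.7, 156.7], [323.8, 156.3]] wall [[226.2, 21.2], [275.0, 20.8], [331.9, 20.3]]
[[282.  99.]
 [277.  96.]]
29 179 177 174 166 170 215  70  49  50  52  51  51  51  51  51  51  51  52  53  54  54  55 120 228 183 186 183 181 177 215 224
35 179 175 177 166 164 2
[... 3616 characters left out ...]
  30  32  35  37  49 132 170 177 178 176 194 220 222 230 232
209 184 184 180 180 180 152 162  76  41  39  37  34  33  32  33  33  34  36  38  40  63 153 173 176 177 180 203 234 235 236 239
215 183 182 178 178 180 154 201  82  41  42  40  38  36  35  36  36  37  39  41  43  72 208 185 176 179 177 210 236 236 237 237
221 182 182 179 177 177 154 216  87  41  42  40  38  36  35  35  37  38  39  42  44  75 214 182 177 176 180 217 229 233 235 238
227 185 180 180 179 182 156 215  95  43  42  41  39  37  36  35  37  38  40  43  45  80 218 181 178 177 164 207 221 222 227 237
233 185 180 183 181 178 158 208 104  43  43  42  39  38  37  36  38  40  42  43  45  92 218 176 179 175 148 193 215 215 222 236
```

```bash
python3 - <<'E'
from g import *
import pickle; p=pickle.load(open("end_wrist.pkl","rb")); s=env.observe()
w=back(p,[(272.5,125.5)],.13)[0]; w2=back(p,[(273.3,127.8)],.138)[0]; print(w,w2,W2L(LANE,w),W2L(LANE,w2))
a=(w+w2)/2; step(s,[a[0],a[1],.2],down(92.7))
E
```

```text
[0.49521362 0.21563881 0.13      ] [0.49580575 0.21407464 0.138     ] [[-0.01056151  0.25140595  0.13      ]] [[-0.01004304  0.24981584  0.138     ]]
row [20.1, -37.1, 159.0] [-0.1, -0.19, -90.39]
```

```bash
python3 -m crank '[[[20,-37,0,0,0,-8.5,1],[20,-37,20,0,0,-17,1],[20,-37,40,0,0,-25.5,1],[20,-37,60,0,0,-34,1],[20,-37,75,0,0,-42.5,1],[20,-37,90,0,0,-51,1],[20,-37,105,0,0,-59.5,1],[20,-37,120,0,0,-68,1],[20,-37,140,0,0,-76.5,1],[20,-37,159,0,0,-85,1]]]'
python3 - <<'E'
from g import *
from workcell import look_for
s=env.observe(); print(s["joints"].round(1))
p=camera("wrist"); cv2.imwrite("pics/w9.png",p["color"][:,:,::-1])
a=[.4955,.2149]; step(s,[*a,.083],down(92.7))
print([(np.round(d["bbox"]),round(d["confidence"],2)) for d in look_for(p,"lead_mid")[:3]])
g=cv2.cvtColor(p["color"],cv2.COLOR_RGB2HSV); m=(cv2.inRange(g,(10,140,110),(30,255,255))); n,_,st,c=cv2.connectedComponentsWithStats(m)
q=[c[i] for i in range(1,n) if st[i,4]>60]
print([(b.round(),W2L(LANE,back(p,[b],.138))[0].round(4)) for b in q]); print(proj(p,[[*a,.138]]))
E
```

```text
t: 40.9
tool_pos: [0.4954, 0.215, 0.1992]
ee_rot: [[0.04, 0.999, 0.001], [0.999, -0.04, 0.003], [0.003, 0.001, -1.0]]
force: [-0.4, 1.2, -0.5]
gripper_width: 0.0851
[23.4 19.1  2.7 73.5  0.1 25.7]
row [-0.5, 0.0, 116.2] [0.06, -0.19, -5.01]
[(array([254., 194.,  70.,  92.]), 0.75)]
[(array([ 25., 187.]), array([-0.0405,  0.0995,  0.138 ])), (array([268., 203.]), array([-0.0152,  0.2594,  0.138 ])), (array([239., 215.]), array([-0.0078,  0.2391,  0.138 ]))]
[[255.6226998  210.35970611]]
```

```bash
python3 -m crank '[[[0,0,20,0,0,-5,1],[0,0,50,0,0,-5,1],[0,0,80,0,0,-5,1],[0,0,100,0,0,-5,1],[0,0,112,0,0,-5,1],[0,0,116,0,0,-5,1],[0,0,116,0,0,-5,1],[0,0,116,0,0,-5,1],[0,0,116,0,0,-5,0],[0,0,116,0,0,-5,0]]]' 90
python3 -m crank '[[[0,0,0,0,0,0,0],[0,0,0,0,0,0,0],[0,0,0,0,0,0,0],[0,0,0,0,0,0,0],[0,0,0,0,0,0,0],[0,0,-0.5,0,0,0,0],[2,0,-0.5,0,0,0,0],[5,1,-0.5,0,0,0,0],[8,2,-0.5,0,0,0,0],[12,3,-0.5,0,0,0,0]]]'
python3 -m crank '[[[4,1,0,0,0,0,0],[8,2.5,0,0,0,0,0],[12,4,0,0,0,0,0],[16,5.5,0,0,0,0,0],[20,7,0,0,0,0,0],[22,8,0,0,0,0,0],[22,8,0,0,0,0,0],[22,8,0,0,0,0,0],[22,8,0,0,0,0,0],[22,8,0,0,0,0,0]]]'
python3 - <<'E'
from g import *
from workcell import look_for
s=env.observe(); print(W2L(LANE,s["tool_pos"]))
for n in ("top","scene"):
    p=camera(n); print(n,[(np.round(d["bbox"]).tolist(),round(d["confidence"],2)) for d in look_for(p,"lead_mid")[:3]])
E
```

```text
t: 42.0
tool_pos: [0.4961, 0.2157, 0.0848]
ee_rot: [[-0.041, 0.999, 0.002], [0.999, 0.041, 0.004], [0.004, 0.003, -1.0]]
force: [-0.3, 0.2, -0.3]
gripper_width: 0.0593
t: 43.0
tool_pos: [0.498, 0.2252, 0.0852]
ee_rot: [[-0.039, 0.999, 0.001], [0.999, 0.039, -0.002], [-0.002, 0.001, -1.0]]
force: [-0.9, -6.9, 8.4]
gripper_width: 0.0503
t: 44.0
tool_pos: [0.5046, 0.2479, 0.0851]
ee_rot: [[-0.04, 0.999, 0.0], [0.999, 0.04, -0.001], [-0.001, 0.0, -1.0]]
force: [-2.4, -6.4, 8.3]
gripper_width: 0.0504
[[0.00030436 0.28318538 0.08513432]]
top [([151.0, 202.0, 20.0, 14.0], 0.57), ([379.0, 185.0, 32.0, 24.0], 0.2)]
scene [([323.0, 174.0, 23.0, 25.0], 0.61)]
```

```bash
python3 -m crank '[[[0,0,-0.4,0,0,0,0],[0,0,-0.8,0,0,0,0],[0,0,-1.2,0,0,0,0],[0,0,-1.2,0,0,0,0],[0,0,-1.2,0,0,0,0],[0,0,-1.2,0,0,0,0],[0,0,-1.2,0,0,0,0],[0,0,-1.2,0,0,0,0],[0,0,-1.2,0,0,0,0],[0,0,-1.2,0,0,0,0]]]'
```

```text
t: 45.2
tool_pos: [0.505, 0.2499, 0.0856]
ee_rot: [[-0.041, 0.999, 0.001], [0.999, 0.041, 0.003], [0.003, 0.001, -1.0]]
force: [0.4, -0.3, -2.8]
gripper_width: 0.0503
```

```bash
python3 -m crank '[[[0,0,0.3,0,0,0,0],[0,0,0.5,0,0,0,0],[0,0,0.5,0,0,0,0.8],[0,0,0.5,0,0,0,0.9],[0,0,0.5,0,0,0,1],[0,0,0.5,0,0,0,1],[0,0,-15,0,0,0,1],[0,0,-45,0,0,0,1],[0,0,-85,0,0,0,1],[0,0,-130,0,0,0,1]]]'
python3 -m crank '[[[0,0,-20,0,0,0,1],[0,0,-30,0,0,0,1],[-30,-20,-40,0,0,0,1],[-60,-40,-80,0,0,0,1],[-60,-40,-120,0,0,0,1],[-60,-40,-120,0,0,0,1],[-60,-40,-120,0,0,0,1],[-60,-40,-120,0,0,0,1],[-60,-40,-120,0,0,0,1],[-60,-40,-120,0,0,0,1]]]'
cat > look.py <<'E'
from g import *
from workcell import look_for
s=env.observe(); print(s["t"],s["tool_pos"])
for n in ("wrist","top"):
    p=camera(n)
    for k in ("lead_mid","flap_near","flap_far"): print(n,k,[(np.round(d["bbox"]).tolist(),round(d["confidence"],2)) for d in look_for(p,k)[:4]])
    g=cv2.cvtColor(p["color"],cv2.COLOR_RGB2HSV); m=(cv2.inRange(g,(10,140,110),(30,255,255))); nn,_,st,c=cv2.connectedComponentsWithStats(m)
    q=[c[i] for i in range(1,nn) if 5<st[i,4]<700]
    for a in q:
        l=W2L(LANE,back(p,[a],.138))[0]*1e3
        if abs(l[0])<60: print(a.round(1),l.round(1))
    print("gate",proj(p,L2W(LANE,[[x,.2,.06] for x in (-.065,0,.065)])).round(1).tolist(),"lead",proj(p,L2W(LANE,[[0,.283,.138]])).round(1))
E
python3 look.py
```

```text
t: 46.2
tool_pos: [0.5041, 0.249, 0.216]
ee_rot: [[-0.041, 0.999, -0.002], [0.999, 0.041, 0.002], [0.002, -0.001, -1.0]]
force: [0.5, 0.5, -0.3]
gripper_width: 0.0854
t: 47.2
tool_pos: [0.4669, 0.1875, 0.3339]
ee_rot: [[-0.041, 0.999, -0.002], [0.999, 0.041, 0.002], [0.002, -0.002, -1.0]]
force: [-0.6, -0.1, 0.5]
gripper_width: 0.0853
47.2 [0.46693122 0.18745349 0.33393295]
wrist lead_mid [([305.0, 187.0, 45.0, 60.0], 0.55)]
wrist flap_near [([238.0, 157.0, 7.0, 45.0], 0.71)]
wrist flap_far [([241.0, 202.0, 4.0, 40.0], 0.6)]
[ 72.4 167.7] [-37.3  25.9 138. ]
[317.7 194.9] [ -3.9 293.6 138. ]
[298.9 201.1] [  3.3 272.9 138. ]
gate [[236.4, 130.7], [237.7, 179.2], [238.8, 223.3]] lead [[308.  198.3]]
top lead_mid [([152.0, 203.0, 20.0, 15.0], 0.45)]
top flap_near []
top flap_far []
[381.3 180.5] [   1.2 -286.9  138. ]
[245.6 191.2] [-11.1  41.8 138. ]
[258.6 192.2] [-14.8  11.  138. ]
[299.5 182.8] [  3.8 -88.3 138. ]
[390.1 182.2] [  -3.9 -308.1  138. ]
[334.5 184.7] [  -4.3 -172.3  138. ]
[343.5 186.3] [  -9.1 -193.8  138. ]
[292.4 187.6] [ -7.1 -70.4 138. ]
gate [[183.6, 219.9], [183.1, 194.5], [182.6, 169.6]] lead [[143.4 190.9]]
```

```bash
python3 - <<'E'
from g import *
p=camera("top")
for im in (cv2.imread("pics/top1.png")[:,:,::-1].copy(),p["color"]):
    g=cv2.cvtColor(im,cv2.COLOR_RGB2HSV); m=(cv2.inRange(g,(10,140,110),(30,255,255))); nn,_,st,c=cv2.connectedComponentsWithStats(m)
    print([c[i].round(1).tolist() for i in range(1,nn) if st[i,4]>5 and 170<c[i][1]<215])
d=cv2.absdiff(cv2.imread("pics/top1.png")[:,:,::-1].copy(),p["color"]).max(2)
print("carton area diff",(d[182:206,242:266]>40).sum(),"stand",(d[176:200,325:352]>40).sum())
E
```

```text
[[245.9, 189.8], [258.8, 189.9], [334.7, 181.9], [208.5, 187.1], [343.4, 185.4], [202.6, 194.2], [283.6, 211.1], [291.8, 213.3]]
[[381.3, 180.5], [245.6, 191.2], [258.6, 192.2], [299.5, 182.8], [390.1, 182.2], [334.5, 184.7], [343.4, 186.4], [292.4, 187.6]]
carton area diff 444 stand 189
```

```bash
python3 - <<'E'
from g import *
p=camera("top")
G=lambda a:cv2.cvtColor(a,cv2.COLOR_BGR2GRAY).astype(np.float32)
A=cv2.imread("pics/top1.png");E=p["color"][:,:,::-1].copy();T2=cv2.imread("pics/t2.png")
print(p["R"],p["t"])
for n,(r0,r1,c0,c1) in {"rail right":(160,230,400,440),"left wall":(165,235,100,135),"pcb":(0,60,160,330),"bottle/relay":(60,140,120,200),"carton":(180,207,240,268),"stand":(174,203,322,354),"rail far":(150,172,200,420),"mug":(70,140,300,400),"fusebox":(90,140,270,300),"meter":(215,290,130,200)}.items():
    o=[]
    for X in (T2,E):
        q=G(A)[r0:r1,c0:c1]; S=G(X)[max(0,r0-6):r1+6,c0-6:c1+6]; res=cv2.matchTemplate(S,q,cv2.TM_CCOEFF_NORMED); l=cv2.minMaxLoc(res); o.append((l[3][0]-6,l[3][1]-(r0-max(0,r0-6)),round(l[1],2)))
    print(n,o)
E
```

```text
[[-0.00124452 -0.99947955  0.0322349 ]
 [-0.98542824 -0.004257   -0.17003842]
 [ 0.17008715 -0.03197679 -0.98491007]] [-0.01422477  0.5293319   1.03124304]
rail right [(0, 0, 0.69), (0, 0, 0.82)]
left wall [(0, 0, 1.0), (6, -6, 0.49)]
pcb [(0, 0, 0.94), (0, 0, 0.71)]
bottle/relay [(0, 0, 1.0), (0, 0, 0.87)]
carton [(0, 0, 1.0), (0, 0, 0.99)]
stand [(0, 0, 0.95), (0, 2, 0.88)]
rail far [(0, 0, 0.83), (0, 0, 0.85)]
mug [(0, 0, 0.49), (0, 0, 0.64)]
fusebox [(-1, 0, 0.82), (0, -1, 0.83)]
meter [(0, 0, 1.0), (6, -1, 0.21)]
```

```bash
python3 - <<'E'
from g import *
step(env.observe(),[.515,-.22,.26],down(2.7))
E
```

```text
row [-409.3, 30.9, 74.2] [-0.1, -0.19, 89.64]
```

```bash
python3 -m crank '[[[-40,3,0,0,0,8.5,1],[-80,6,0,0,0,17,1],[-125,10,0,0,0,25.5,1],[-170,13,0,0,0,34,1],[-215,16,10,0,0,42.5,1],[-260,19,20,0,0,51,1],[-305,22,30,0,0,59.5,1],[-350,26,50,0,0,68,1],[-395,29,70,0,0,76.5,1],[-409,31,74,0,0,85,1]]]'
python3 - <<'E'
from g import *
import pickle
w=pickle.load(open("w1.pkl","rb"))
def studs(p):
    g=cv2.cvtColor(p["color"],cv2.COLOR_RGB2HSV); m=(cv2.inRange(g,(10,140,110),(30,255,255))); nn,_,st,c=cv2.connectedComponentsWithStats(m)
    return [(c[i].round(1).tolist(),int(st[i,4]),back(p,[c[i]],.138)[0].round(4)) for i in range(1,nn) if 15<st[i,4]<700]
for a in studs(w): print(a)
p=camera("wrist"); s=env.observe(); print("now",s["t"],s["tool_pos"],s["joints"].round(1))
for a in studs(p): print(a)
E
```

```text
t: 48.7
tool_pos: [0.5137, -0.2234, 0.257]
ee_rot: [[0.993, 0.117, -0.003], [0.117, -0.993, 0.004], [-0.003, -0.004, -1.0]]
force: [-0.2, 0.7, -0.3]
gripper_width: 0.0854
([362.2, 56.1], 39, array([ 0.5812, -0.3021,  0.138 ]))
([345.3, 60.4], 39, array([ 0.5762, -0.285 ,  0.138 ]))
([80.2, 84.6], 22, array([ 0.5372, -0.0022,  0.138 ]))
([271.7, 101.8], 81, array([ 0.5301, -0.2102,  0.138 ]))
([289.4, 110.9], 81, array([ 0.5214, -0.2304,  0.138 ]))
now 48.75 [ 0.51407088 -0.22394205  0.25716444] [-23.6  20.5  13.4  83.1   0.1  59.9]
([508.9, 2.7], 35, array([ 0.6783, -0.0644,  0.138 ]))
([277.9, 40.0], 218, array([ 0.5172, -0.1077,  0.138 ]))
([484.4, 90.3], 673, array([ 0.6813, -0.1243,  0.138 ]))
([289.8, 68.6], 203, array([ 0.5289, -0.1262,  0.138 ]))
([268.6, 172.3], 142, array([ 0.5233, -0.209 ,  0.138 ]))
([261.7, 195.8], 136, array([ 0.5201, -0.2305,  0.138 ]))
([263.3, 287.5], 123, array([ 0.5328, -0.3225,  0.138 ]))
([256.7, 305.5], 95, array([ 0.529 , -0.3437,  0.138 ]))
```

```bash
python3 - <<'E'
from g import *
step(env.observe(),[.5257,-.2198,.1],down(6.7))
E
```

```text
row [12.4, -2.3, 157.1] [-0.2, 0.15, -0.22]
```

```bash
python3 -m crank '[[[12,-2.5,30,0,0,0,1],[12,-2.5,70,0,0,0,1],[12,-2.5,110,0,0,0,1],[12,-2.5,140,0,0,0,1],[12,-2.5,152,0,0,0,1],[12,-2.5,157,0,0,0,1],[12,-2.5,157,0,0,0,1],[12,-2.5,157,0,0,0,1],[12,-2.5,157,0,0,0,1],[12,-2.5,157,0,0,0,1]]]' 20
python3 -m crank '[[[0,0,0,0,0,0,0.8],[0,0,0,0,0,0,0.7],[0,0,0,0,0,0,0.6],[0,0,0,0,0,0,0.5],[0,0,0,0,0,0,0.5],[0,0,0,0,0,0,0.5],[0,0,0,0,0,0,0.5],[0,0,0,0,0,0,0.5],[0,0,0,0,0,0,0.5],[0,0,0,0,0,0,0.5]]]' 20
```

```text
t: 49.75
tool_pos: [0.5276, -0.2156, 0.1046]
ee_rot: [[0.992, 0.128, 0.003], [0.128, -0.992, 0.002], [0.003, -0.002, -1.0]]
force: [0.2, -0.5, 0.5]
gripper_width: 0.0854
t: 50.75
tool_pos: [0.5264, -0.2154, 0.1035]
ee_rot: [[0.992, 0.127, 0.0], [0.127, -0.992, 0.003], [0.001, -0.003, -1.0]]
force: [-3.3, -0.4, 5.9]
gripper_width: 0.0523
```

```bash
python3 -m crank '[[[0,0,-0.5,0,0,0,0.5],[0,0,-0.9,0,0,0,0.5],[0,0,-0.9,0,0,0,0.55],[0,0,-0.9,0,0,0,0.65],[0,0,-0.9,0,0,0,0.8],[0,0,-0.9,0,0,0,1],[0,0,-0.9,0,0,0,1],[0,0,-40,0,0,0,1],[0,0,-85,0,0,0,1],[0,0,-130,0,0,0,1]]]'
python3 -m crank '[[[-40,0,-20,0,0,0,1],[-80,0,-40,0,0,0,1],[-110,0,-60,0,0,0,1],[-110,0,-60,0,0,0,1],[-110,0,-60,0,0,0,1],[-110,0,-60,0,0,0,1],[-110,0,-60,0,0,0,1],[-110,0,-60,0,0,0,1],[-110,0,-60,0,0,0,1],[-110,0,-60,0,0,0,1]]]'
python3 look.py; python3 - <<'E'
from g import *
p=camera("top"); A=cv2.imread("pics/top1.png"); E=p["color"][:,:,::-1]
d=cv2.absdiff(A,E.copy()).max(2); print("diff carton",(d[182:206,242:266]>40).sum(),"stand",(d[174:203,322:354]>40).sum())
E
```

```text
t: 51.75
tool_pos: [0.5264, -0.2154, 0.2343]
ee_rot: [[0.992, 0.128, 0.0], [0.128, -0.992, 0.004], [0.0, -0.004, -1.0]]
force: [0.8, -0.1, -0.6]
gripper_width: 0.085
t: 52.75
tool_pos: [0.4177, -0.2297, 0.2926]
ee_rot: [[0.992, 0.128, -0.0], [0.128, -0.992, 0.004], [0.0, -0.004, -1.0]]
force: [0.6, 0.0, -0.0]
gripper_width: 0.0853
52.75 [ 0.41770589 -0.22972016  0.29256381]
wrist lead_mid []
wrist flap_near [([357.0, 168.0, 171.0, 335.0], 0.68)]
wrist flap_far []
[386.   52.2] [ -6.2 -71.8 138. ]
[393.9  76.9] [  4.9 -90.8 138. ]
[366.9 167.6] [  -3.1 -173.   138. ]
[358.6 188.6] [  -7.1 -194.4  138. ]
[347.4 270.2] [  -2.4 -285.6  138. ]
[343. 288.] [  -3.3 -308.1  138. ]
gate [[347.7, -310.0], [426.8, -300.6], [504.9, -291.3]] lead [[ 546.8 -716.2]]
top lead_mid [([148.0, 194.0, 30.0, 25.0], 0.67)]
top flap_near [([186.0, 208.0, 2.0, 21.0], 0.46), ([138.0, 96.0, 32.0, 45.0], 0.42)]
top flap_far [([185.0, 183.0, 4.0, 23.0], 0.56), ([284.0, 96.0, 39.0, 29.0], 0.34)]
[245.6 191.6] [-11.8  42.  138. ]
[258.6 192.2] [-14.8  11.  138. ]
[299.6 183. ] [  3.4 -88.5 138. ]
[390.1 182.3] [  -4.2 -308.1  138. ]
[334.4 184.6] [  -4.1 -172.1  138. ]
[343.5 185.9] [  -8.1 -193.8  138. ]
[292.4 187.6] [ -7.1 -70.4 138. ]
[147.4 189.6] [  2.7 273.5 138. ]
[138.5 193.3] [ -5.2 294.4 138. ]
gate [[183.6, 219.9], [183.1, 194.5], [182.6, 169.6]] lead [[143.4 190.9]]
diff carton 464 stand 221
```

```bash
python3 - <<'E'
from workcell import env
env.job_done(); print(env.observe()["t"])
E
```

```text
the job is handed in; nothing more can be done
the job is handed in; nothing more can be done
```

The job is done and handed in at about 53 s, but I bumped the standing can. It now stands about 4 mm nearer the robot and turned about 11°. I probably did this with a finger while placing tip_a. I tried to squeeze it back; the can did not move noticeably and stayed upright. I left it there rather than risk more.

- **Tipped cans:** both stand studs up in their own slots. The last check put tip_a at about lane y −80 mm and tip_b at about −297 mm, each within about 3 mm of the centre line. They have about 50 mm free to each neighbour.
- **Front can:** I dragged it along the belt through the flaps. On the first drag it leaned in the grip. After release it stood only about 50 mm past the gate and 10 mm off centre, although the flaps already looked shut. I gripped it again and moved it on to about 83 mm past the gate, within about 1 mm of centre. I took about 1 mm of pressure off before letting go. The networks then found both flaps thin and straight in their shut position.
- **Carton and bench:** the carton matched its first picture with no shift. The meter's patch matched only in an earlier picture; in the late one the match was poor, probably because the arm was in the way. The mug and small-box patches matched only moderately and showed no shift beyond a pixel. I did not check the screwdriver separately.
- **Limits on the checks:** the 12 viewed pictures were used up before the drag, so everything after that was checked by numbers only. The top and wrist cameras also disagree by 2–3 mm across the lane.

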